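# Turn a printed cover face down via the unloading gutter

### The job

The flat printed cover lies face up on the raised build plate of the unloading stand. Tip it over the stand's open edge so that it is left leaning by itself in the gutter, then take it again by its upper edge and lay it face down, wholly on the finishing mat, without dropping it from a height or flinging it. Leave all the other things on the bench where they are.

Things in the scene. Friction and masses are not known exactly. Their poses are not given: they have to be found in the camera images.
- cover: Loose printed cover, white plastic, 120 x 66 x 10 mm, about 90 g: a flat plate with a rim 6 mm wide and 4 mm high round its face, low ribs and bosses inside it; the back is plain. Origin at the centre of the back; x along the 120 mm, z out of the face: up at the start, x within 0.2 rad of the stand's x. Face down on a surface, z points down and the origin is 10 mm above it.
- front_edge (a point): Middle of the cover's +x end face, half way through its thickness: the end nearest the open edge at the start.
- rear_edge (a point): Middle of the cover's -x end face, half way through its thickness: the end to push on; the upper edge once the cover leans in the gutter.
- corner0 (a point): Corner of the cover at +60 mm x, +33 mm y, half way through the thickness.
- corner1 (a point): Corner of the cover at +60 mm x, -33 mm y, half way through the thickness.
- corner2 (a point): Corner of the cover at -60 mm x, +33 mm y, half way through the thickness.
- corner3 (a point): Corner of the cover at -60 mm x, -33 mm y, half way through the thickness.
- stand: Fixed unloading stand. Level dark steel build plate, 136 mm (x) by 120 mm (y), top 60 mm above the table, on a black block with upright sides, no rails or stops. Origin on the table under the build plate's centre; x points away from the robot within 0.4 rad. Its +x side is the open edge, with the gutter below it.
- open_edge (a point): Middle of the build plate's open edge, 68 mm in x from the stand's origin, at the height of its top. A cover pushed slowly in +x tips here once a little over half its length is past; its front end drops into the gutter and its back leans on this edge, about 55 degrees from level, face up and outward.
- gutter (a point): Middle of the gutter floor, 5 mm above the table. The gutter runs along the foot of the open edge, 50 mm wide (x), 120 mm long (y), ends open; on its outer side an aluminium lip 8 mm thick, top 15 mm above the table, stops the cover's foot.
- mat: The fixed finishing mat, dark rubber with a grey top, 190 mm (x) by 130 mm (y), 4 mm thick, flat on the table. Origin under its centre, on the table; x points away from the robot, give or take 0.4 rad.
- glue: Bystander: small white bottle, 34 mm across, 75 mm tall, standing between stand and mat. Origin under its centre.
- bushing: Bystander: black ring 44 mm across, 14 mm high, between stand and mat. Origin under its centre.
- scraper: Bystander: flat spatula lying at the left of the work area. Origin under its middle.
- driver: Bystander: screwdriver lying at the right of the work area. Origin under its middle.
- gear: Bystander: white printed gear, 60 mm across, 12 mm high, lying beyond the work area. Origin under its centre.
- screws: Bystander: steel bowl, 64 mm across, 35 mm high, far right. Origin under its centre.
- cleaner: Bystander: white bottle, 52 mm across, 120 mm tall, far left. Origin under its centre.
Mind the look-alikes: they are no part of the job. What is shaped like the cover but brown or green is not meant.

How it is judged:
By the outcome, as a careful person would: the job done as asked, in the order asked, and still so for the second after the job is handed in, with the robot touching nothing.
It also fails if it takes over 48 s, if anything falls off the work surface, if the arm or the gripper's body presses on something with over 40 N, if the wrist force passes 120 N, or if a joint passes its speed limit or range.

### The arm

A 6-joint arm with a two-finger parallel gripper is mounted at the origin on the work surface. World frame = base frame: x ahead of the robot, y to its left, z up, the work surface at z = 0. Lengths are in m, angles in rad, forces in N, time in s.
With the tool pointing down it reaches from about 0.425 to 0.95 m from the base axis. Payload 3.5 kg.
Tool frame: the origin (TCP) lies at the very end of the fingers, on their centre line; the grasp point (between the pads) lies 19 mm behind it; y points along the fingers, z is the direction in which the jaws open and shut, and the axes are right-handed (so a half turn about y gives the same grasp; the last joint's range is limited). The gripper opens to 85 mm and grips with 20 to 120 N. Pads are 22 mm wide; open, the fingers measure 114 mm over their backs; the gripper's body (76 mm by 85 mm) begins 54 mm behind the grasp point. The pads swing forward as they close: fully open they stand 13 mm farther back than shut.
Start: joints at [-1.269, 0.286, 1.577, -0, 1.279, -0.15], TCP at [0.295, -0.607, 0.231] pointing down, gripper open.
Joint ranges: [-2.77, 2.77], [-0.9, 2.22], [0.21, 2.48], [-1.53, 4.67], [0.24, 2.81], [-2.84, 2.84]. Speed limits (rad/s): [2.79, 2.79, 3.14, 3.14, 3.14, 3.14].

### API

Orientations are given as a unit quaternion [x, y, z, w].
In Python, from plant import ctrl gives the robot as it stands. The module is installed in compiled form; this text tells all that it offers.
- The arm moves only by the tool jog_arm, never from a script. Its argument "deltas" is a list of rows, each a list of 3 entries, a list of its own where there are three numbers: the turn, a rotation vector about the tool's x, y, z in rad, then the shift along the tool's x, y, z in m, then the opening, from 0 (shut) to 1 (fully open). In form: [[[wx, wy, wz], [dx, dy, dz], gripper], ...]. A call has 1 to 10 rows; each row is the pose to reach, as a shift and turn from the pose measured when the call began, along the tool's axes at that moment; what a row does not reach only later rows make up. A row lasts 1/12 s, in which the tool goes at most 41.7 mm and 7.16 degrees, less where a joint would pass 70% of its speed; a pose out of reach is approached as far as the arm can. A call with a gripper value outside its range is refused whole. The fingers move at their own pace and stop on an object; "force" is the grip in N (left out, the last holds). Time passes only in rows, so rows that repeat a pose let the fingers close. It gives the time, the measured TCP pose, the force and the opening at its end, in the units of the state.
- ctrl.get_state(): the state, without advancing time (a new reading comes with each control period).
- ctrl.read_camera(name): name is "scene" or "side" or "wrist"; returns a dict with "pixels" (400x640x3 uint8, blue, green, red), "range_z" (400x640 float32, m along the optical axis (not along the pixel's ray), 0 where there is no reading), "fx", "fy", "cx", "cy" (pixels), "T" (4x4, takes a point from camera to world coordinates); the wrist camera has in their place "mount" (4x4, takes a point from camera to tool coordinates, whose origin is the TCP and whose axes are the tool frame's). Camera axes: x right, y up, looking along -z (the intrinsics and any distortion apply to the point x, -y, -z); pixel columns grow to the right and rows downward; lengths in m; the calibration is good to about 2 mm. A picture is of the moment at which its call begins: read the wrist's pose just before it.
- ctrl.sign_off(): hands the job in, once; it reports no verdict.
The state is a dict: "time": time; "qpos": joint angles; "dq": joint speeds; "joint_efforts": joint torques, N m; "eef_pos": TCP position; "tcp_rot": TCP orientation; "contact_force": force on the tool from outside, world axes, zero at the start; "wrist_torque": the same for the moment, N m; "opening": opening from 0.0 (shut) to 1.0 (fully open).
Only numpy, scipy, OpenCV 4.12 (cv2) and the standard library are available. Lean on these libraries where they do the work, as an engineer would, in place of code of your own. Each camera call takes 0.05 s, during which the arm holds its last target.

## Working session

There is one attempt and no reset: what is moved stays moved. The work goes in short steps, Python scripts to look and compute and a tool call to move; the robot and the scene stay as the last step left them, time stands still between calls to the robot, and variables do not carry over. Pictures are saved under pics/ and viewed, and the job is handed in when it is done.

Besides the shell and the picture viewer there is one more tool, called by a JSON object that holds its "fn" and its "kwargs". jog_arm: Moves the arm, as the interface text tells. Its arguments: {"type":"object","properties":{"deltas":{"type":"array","items":{"type":"array"}},"force":{"type":"number"}},"required":["deltas"]}

```bash
mkdir -p pics; ls; cat > h.py <<'E'
import numpy as np,cv2
from plant import ctrl
from scipy.spatial.transform import Rotation as R
def cam(name):
    s=ctrl.get_state(); c=ctrl.read_camera(name)
    if name=="wrist":
        T=np.eye(4);T[:3,:3]=R.from_quat(s["tcp_rot"]).as_matrix();T[:3,3]=s["eef_pos"];c["T"]=T@c["mount"]
    return c
def cloud(c):
    z=c["range_z"];v,u=np.mgrid[0:z.shape[0],0:z.shape[1]]
    p=np.stack([(u-c["cx"])/c["fx"]*z,-(v-c["cy"])/c["fy"]*z,-z],-1)
    P=p@c["T"][:3,:3].T+c["T"][:3,3]; P[z==0]=np.nan
    return P
def proj(c,X):
    X=np.atleast_2d(X);p=(X-c["T"][:3,3])@c["T"][:3,:3]
    return np.stack([c["cx"]+c["fx"]*p[:,0]/-p[:,2],c["cy"]+c["fy"]*p[:,1]/p[:,2]],-1)
E
python3 - <<'E'
from h import *
print(ctrl.get_state())
for n in ["scene","side","wrist"]:
    c=cam(n);cv2.imwrite(f"pics/{n}0.png",c["pixels"]);print(n,{k:v for k,v in c.items() if k not in("pixels","range_z")})
    np.savez(f"{n}0.npz",**c)
E
```

```text
pics
{'time': 0.0, 'qpos': array([-1.26900213e+00,  2.87196642e-01,  1.57821725e+00,  3.61669382e-06,
        1.27859153e+00, -1.50019374e-01]), 'dq': array([ 1.09131478e-03,  8.92108175e-04, -7.50983254e-05,  6.17922576e-04,
        6.26874558e-04, -6.89462105e-04]), 'joint_efforts': array([ 3.11303556e-04, -4.05981946e+01, -2.92624962e+01, -1.30788753e-04,
        5.81579137e-03,  1.07829425e-06]), 'eef_pos': array([ 0.29451708, -0.60661149,  0.22990473]), 'tcp_rot': array([-0.15844797,  0.68999045, -0.68828908,  0.15832106]), 'contact_force': array([-0.50822924,  0.01165507, -0.77647496]), 'wrist_torque': array([-0.02521624,  0.0282015 , -0.03863499]), 'opening': 0.9983474701285066}
scene {'fx': 418.8527634592654, 'fy': 418.8527634592654, 'cx': 316.35065244530296, 'cy': 198.91635967861708, 'T': array([[ 0.06157279, -0.83702411,  0.54369057,  1.10990477],
       [ 0.99809811,  0.05000324, -0.03605317, -0.10952104],
       [ 0.00299108,  0.54487643,  0.83851102,  1.02860322],
       [ 0.        ,  0.        ,  0.        ,  1.        ]])}
side {'fx': 410.5864766786499, 'fy': 410.5864
[... 323 characters left out ...]
': 292.6017577475264, 'fy': 292.6017577475264, 'cx': 320.31693737981993, 'cy': 200.65891680513775, 'mount': array([[ 4.43468666e-04, -9.59120009e-01, -2.82999313e-01,
        -7.21274884e-02],
       [-3.65258408e-04,  2.82999166e-01, -9.59120086e-01,
        -1.44074896e-01],
       [ 9.99999835e-01,  5.28707583e-04, -2.24825385e-04,
         8.77566405e-04],
       [ 0.00000000e+00,  0.00000000e+00,  0.00000000e+00,
         1.00000000e+00]]), 'T': array([[ 0.43618661,  0.86292983,  0.25513397,  0.3599003 ],
       [-0.89985455,  0.41883547,  0.12181397, -0.57627687],
       [-0.00174225, -0.28271709,  0.95920176,  0.37416493],
       [ 0.        ,  0.        ,  0.        ,  1.        ]])}
```

View pics/scene0.png

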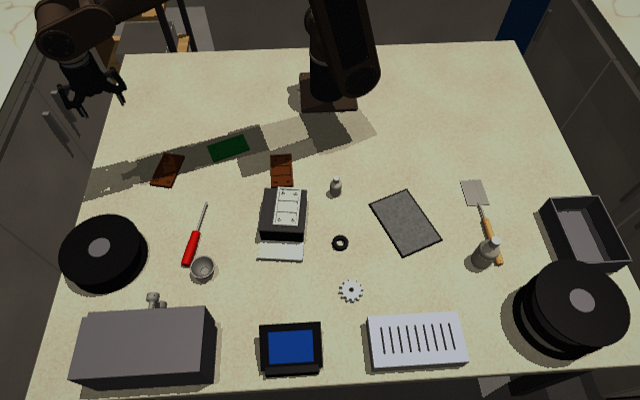

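View pics/side0.png

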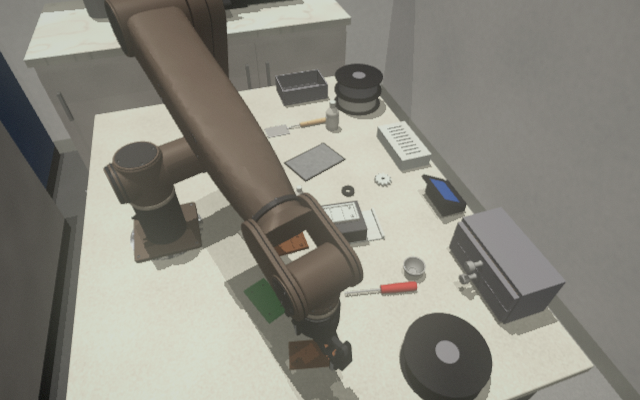

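Scene view: the white cover at (287,206) lies on the stand's dark plate (283,215), with the gutter and lip at (281,252). Look-alikes are brown at (282,170), brown at (167,170), green at (229,148), and a white slotted tray at (417,340) that is far too big. The mat is at (405,222), glue at (336,187), bushing at (340,242). I choose the white one on the plate and check it in a crop.

```bash
python3 - <<'E'
from h import *
c=dict(np.load("scene0.npz"));P=cloud(c);im=c["pixels"]
x0,y0,x1,y1=230,150,460,275
cv2.imwrite("pics/crop0.png",cv2.resize(im[y0:y1,x0:x1],None,fx=3.4,fy=3.4,interpolation=cv2.INTER_CUBIC))
roi=np.zeros(im.shape[:2],bool);roi[180:270,250:320]=1
def rect(m,name):
    q=P[m];(cx,cy),(w,h),a=r=cv2.minAreaRect(q[:,:2].astype(np.float32));print(name,m.sum(),np.round([cx,cy,w,h,a],4),"z",np.round(np.nanpercentile(q[:,2],[5,50,95]),4));print(np.round(cv2.boxPoints(r),4).tolist())
z=P[...,2]
rect(roi&(z>0.062),"cover"); 
rect(roi&(z>0.05),"stand top all")
rect(roi&(z>0.0555)&(z<0.0625),"plate")
g=im.astype(int).mean(-1)
rect(roi&(z>0.0105)&(z<0.02),"lip")
m=np.zeros_like(roi);m[185:262,365:445]=1
mm=m&(g<135)&(z<0.012);n,l,st,_=cv2.connectedComponentsWithStats(mm.astype(np.uint8));k=1+st[1:,4].argmax();rect(l==k,"mat")
for nm,(a,b,d,e) in dict(glue=(325,175,347,200),bush=(328,232,352,252),gear=(335,277,367,305),brown=(268,150,297,188)).items():
    m=np.zeros_like(roi);m[b:e,a:d]=1;rect(m&(z>0.006),nm)
E
```

```text
cover 1155 [ 0.5089 -0.1596  0.1195  0.137  82.5467] z [0.0624 0.0669 0.072 ]
[[0.4332999885082245, -0.20990000665187836], [0.569100022315979, -0.22769999504089355], [0.5845999717712402, -0.10920000076293945], [0.4487999975681305, -0.09139999747276306]]
stand top all 2007 [ 0.5089 -0.1603  0.1205  0.139  83.121 ] z [0.0574 0.0632 0.0712]
[[0.4327000081539154, -0.2117999941110611], [0.5705999732017517, -0.22849999368190765], [0.585099995136261, -0.1088000014424324], [0.4471000134944916, -0.09220000356435776]]
plate 876 [ 0.5087 -0.1604  0.1204  0.1389 83.2249] z [0.0571 0.0601 0.0622]
[[0.4327000081539154, -0.21199999749660492], [0.5705999732017517, -0.22830000519752502], [0.5848000049591064, -0.10869999974966049], [0.44690001010894775, -0.09239999949932098]]
lip 276 [ 0.5065 -0.1584  0.1196  0.2596 82.5839] z [0.0109 0.0145 0.0186]
[[0.3700999915599823, -0.20100000500679016], [0.6276000142097473, -0.2345000058412552], [0.6430000066757202, -0.11590000241994858], [0.3855000138282776, -0.08240000158548355]]
mat 2769 [ 0.5325  0.1781  0.1939  0.137  21.1902] z [0.001  0.0046 0.0078]
[[0.
[... 545 characters left out ...]
5616999864578247, -0.011900000274181366], [0.5972999930381775, -0.042399998754262924], [0.6251000165939331, -0.00989999994635582], [0.5895000100135803, 0.020500000566244125]]
gear 359 [7.28000e-01 5.30000e-03 5.64000e-02 6.08000e-02 8.27969e+01] z [0.0082 0.012  0.0151]
[[0.6942999958992004, -0.01889999955892563], [0.7545999884605408, -0.026499999687075615], [0.7616999745368958, 0.029500000178813934], [0.7013999819755554, 0.03709999844431877]]
brown 595 [ 0.3599 -0.165   0.1793  0.0728  4.1056] z [0.0064 0.0092 0.0148]
[[0.2678999900817871, -0.13510000705718994], [0.27309998869895935, -0.2076999992132187], [0.45190000534057617, -0.19480000436306], [0.44670000672340393, -0.12219999730587006]]
```

View pics/crop0.png

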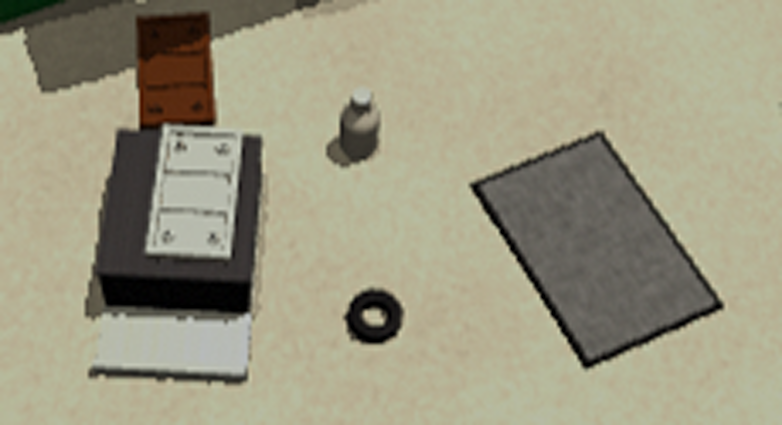

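The crop shows the white cover face up on the dark plate, rear end toward the brown look-alike. That is the one. Next I get the cover pose and the tool axes.

```bash
python3 - <<'E'
from h import *
c=dict(np.load("scene0.npz"));P=cloud(c);im=c["pixels"].astype(int);z=P[...,2]
roi=np.zeros(z.shape,bool);roi[183:230,262:305]=1
m=roi&(im.min(-1)>110)&(z>0.055)
n,l,st,_=cv2.connectedComponentsWithStats(m.astype(np.uint8));k=1+st[1:,4].argmax();m=(l==k)
# use pixel outline intersected with z=0.07 plane
cs,_=cv2.findContours(m.astype(np.uint8),0,2);r=cv2.minAreaRect(cs[0]);
ct=cs[0][:,0,:].astype(float)
def ray(uv,h):
    d=np.stack([(uv[:,0]-c["cx"])/c["fx"],-(uv[:,1]-c["cy"])/c["fy"],-np.ones(len(uv))],-1)@c["T"][:3,:3].T
    o=c["T"][:3,3];return o+d*((h-o[2])/d[:,2])[:,None]
q=ray(ct,0.07);rr=cv2.minAreaRect(q[:,:2].astype(np.float32));print(m.sum(),rr,cv2.boxPoints(rr))
print("z",np.nanpercentile(z[m],[5,50,95]))
b=P[m];rr=cv2.minAreaRect(b[:,:2].astype(np.float32));print(rr)
q=np.load("wrist0.npz")
s=ctrl.get_state();print(np.round(R.from_quat(s["tcp_rot"]).as_matrix(),3))
E
```

```text
895 ((0.503716766834259, -0.14417080581188202), (0.07384472340345383, 0.1221494972705841), 82.63140869140625) [[ 0.43841106 -0.17295529]
 [ 0.5595518  -0.18862121]
 [ 0.5690225  -0.11538632]
 [ 0.44788176 -0.0997204 ]]
z [0.06376938 0.06761777 0.07231213]
((0.501849353313446, -0.1462567150592804), (0.07226312905550003, 0.12466930598020554), 80.52620697021484)
[[-0.9   -0.001  0.437]
 [-0.437  0.002 -0.9  ]
 [-0.    -1.    -0.002]]
```

```bash
cat >> h.py <<'E'
def ori(yaw,tilt):
    y,a=np.radians([yaw,tilt]);h=np.array([np.cos(y),np.sin(y),0]);Z=np.array([0,0,1.])
    d=-np.cos(a)*Z+np.sin(a)*h; z=np.cos(a)*h+np.sin(a)*Z
    return np.stack([np.cross(d,z),d,z],1)
def go(pos,yaw,tilt):
    s=ctrl.get_state();A=R.from_quat(s["tcp_rot"]).as_matrix()
    rv=R.from_matrix(A.T@ori(yaw,tilt)).as_rotvec();sh=A.T@(np.array(pos)-s["eef_pos"])
    print("turn",np.round(rv,3),np.round(np.degrees(np.linalg.norm(rv)),1),"shift",np.round(sh,4),np.round(np.linalg.norm(sh),3))
    return rv,sh
def st():
    s=ctrl.get_state();A=R.from_quat(s["tcp_rot"]).as_matrix()
    print("t",round(s["time"],2),"p",np.round(s["eef_pos"],4),"d",np.round(A[:,1],3),"z",np.round(A[:,2],3),"q",np.round(s["qpos"],3),"F",np.round(s["contact_force"],1),"op",round(s["opening"],3))
E
python3 -c "
from h import *
go([.415,-.132,.17],-6.8,0)"
```

```text
turn [ 0.002 -1.    -0.001] 57.3 shift [-0.3156  0.061  -0.3744] 0.493
```

{"fn": "jog_arm", "kwargs": {"deltas": [[[0,-0.08,0],[-0.025,0.005,-0.03],0],[[0,-0.16,0],[-0.05,0.01,-0.06],0],[[0,-0.24,0],[-0.076,0.015,-0.09],0],[[0,-0.32,0],[-0.101,0.02,-0.12],0],[[0,-0.4,0],[-0.126,0.024,-0.15],0],[[0,-0.48,0],[-0.152,0.029,-0.18],0],[[0,-0.56,0],[-0.177,0.034,-0.21],0],[[0,-0.64,0],[-0.202,0.039,-0.24],0],[[0,-0.72,0],[-0.227,0.044,-0.27],0],[[0,-0.8,0],[-0.252,0.049,-0.3],0]], "force": 30}}

```text
time: 0.98
eef_pos: [0.3901, -0.2248, 0.1814]
tcp_rot: [-0.415, 0.573, -0.572, 0.415]
contact_force: [0.9, 0.8, -0.0]
opening: -0.003
```

```bash
python3 -c "
from h import *
st()
go([.415,-.132,.17],-6.8,0)"
```

```text
t 0.98 p [ 0.3901 -0.2248  0.1814] d [-0.     0.002 -1.   ] z [ 0.951 -0.31  -0.001] q [-7.490e-01 -1.780e-01  2.156e+00  1.000e-03  1.165e+00 -4.340e-01] F [ 0.9  0.8 -0. ] op -0.003
turn [ 0.001 -0.197 -0.002] 11.3 shift [-0.0959  0.0116 -0.0052] 0.097
```

{"fn": "jog_arm", "kwargs": {"deltas": [[[0,-0.065,0],[-0.032,0.004,-0.002],0],[[0,-0.13,0],[-0.064,0.008,-0.004],0],[[0,-0.197,0],[-0.096,0.012,-0.005],0],[[0,-0.197,0],[-0.096,0.012,-0.005],0]]}}

```text
time: 1.32
eef_pos: [0.4149, -0.1272, 0.1683]
tcp_rot: [-0.471, 0.529, -0.525, 0.472]
contact_force: [0.2, 0.5, 0.2]
opening: -0.0
```

```bash
cat > fit.py <<'E'
from h import *
from scipy.optimize import minimize
def fitcover(c,mask,init,zt):
    def f(p):
        x,y,t=p;cs,sn=np.cos(t),np.sin(t)
        k=np.array([[60,33],[60,-33],[-60,-33],[-60,33]])/1e3
        X=np.c_[x+cs*k[:,0]-sn*k[:,1],y+sn*k[:,0]+cs*k[:,1],np.full(4,zt)]
        S=8;uv=np.round(proj(c,X)*S+ (S-1)/2).astype(np.int32)
        M=np.zeros((400*2,640*2),np.uint8)
        cv2.fillPoly(M,[np.round(proj(c,X)*2*16).astype(np.int32)],1,shift=4)
        m2=cv2.resize(mask.astype(np.uint8),None,fx=2,fy=2,interpolation=0)
        return -(M&m2).sum()/((M|m2).sum())
    best=min((minimize(f,np.array(init)+[0,0,d],method="Nelder-Mead",options=dict(initial_simplex=np.array(init)+[0,0,d]+np.array([[0,0,0],[.01,0,0],[0,.01,0],[0,0,.1]]))) for d in(-.15,0,.15)),key=lambda r:r.fun)
    return best.x,best.fun
E
python3 - <<'E'
from fit import *
st()
for n in["wrist","scene"]:
    c=cam(n);cv2.imwrite(f"pics/{n}1.png",c["pixels"]);np.savez(f"{n}1.npz",**c)
    P=cloud(c);z=P[...,2];im=c["pixels"].astype(int)
    m=(im.min(-1)>100)&(z>.055)&(z<.08)&(np.hypot(P[...,0]-.505,P[...,1]+.15)<.12)
    n_,l,s_,_=cv2.connectedComponentsWithStats(m.astype(np.uint8));m=l==1+s_[1:,4].argmax()
    m=cv2.morphologyEx(m.astype(np.uint8),cv2.MORPH_CLOSE,np.ones((5,5)))>0
    print(n,m.sum(),fitcover(c,m,[.505,-.147,-.13],.07))
E
```

```text
t 1.32 p [ 0.4149 -0.1272  0.1683] d [-0.002  0.005 -1.   ] z [ 0.994 -0.111 -0.003] q [-0.534 -0.203  2.202  0.004  1.147 -0.424] F [0.2 0.5 0.2] op -0.0
wrist 10074 (array([ 0.50833333, -0.02366667, -0.78      ]), np.float64(0.0))
scene 842 (array([ 0.56150206, -0.07568313, -0.60716049]), np.float64(0.0))fit.py:12: RuntimeWarning: overflow encountered in scalar negative
  return -(M&m2).sum()/((M|m2).sum())
```

View pics/wrist1.png

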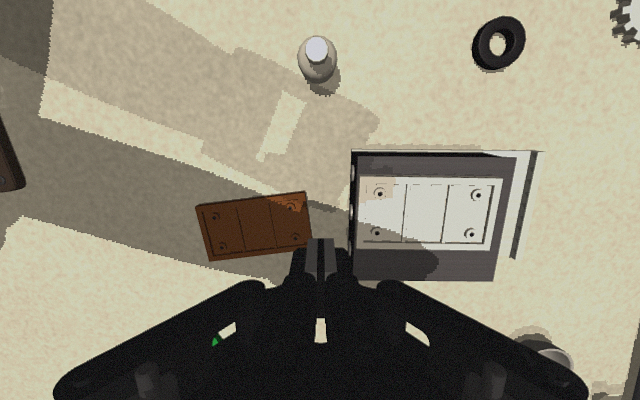

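The wrist view shows the cover at about (358..507, 178..250) on the plate (350..505, 150..282). The brown look-alike is at (258,225) on the table behind the stand. The zero fit score is an unsigned overflow bug in my code, so I fix that.

```bash
sed -i 's/return -(M&m2).sum()/return -float((M\&m2).sum())/' fit.py
python3 - <<'E'
from fit import *
for n in["wrist","scene"]:
    c=dict(np.load(f"{n}1.npz"))
    P=cloud(c);z=P[...,2];im=c["pixels"].astype(int)
    m=(im.min(-1)>95)&(z>.055)&(z<.08)&(np.hypot(P[...,0]-.505,P[...,1]+.15)<.12)
    n_,l,s_,_=cv2.connectedComponentsWithStats(m.astype(np.uint8));m=l==1+s_[1:,4].argmax()
    m=cv2.morphologyEx(m.astype(np.uint8),cv2.MORPH_CLOSE,np.ones((5,5)))>0
    p,f=fitcover(c,m,[.505,-.147,-.13],.07);print(n,m.sum(),np.round(p,4),np.degrees(p[2]),f, "rear",p[:2]-.06*np.array([np.cos(p[2]),np.sin(p[2])]))
    if n=="wrist":
        q=m&1;v=im.copy().astype(np.uint8);v[m]=[0,0,255];cv2.imwrite("pics/m1.png",v)
        k=(z>.055)&(z<.08)&(np.hypot(P[...,0]-.505,P[...,1]+.15)<.14);rr=cv2.minAreaRect(P[k][:,:2].astype(np.float32));print(rr)
        kk=k&~m;print("plate z",np.nanmedian(z[kk]),"cover z",np.nanmedian(z[m]))
        k=(z>.011)&(z<.02)&(P[...,0]>.6)&(P[...,0]<.66)&(P[...,1]<-.09);print("lip",cv2.minAreaRect(P[k][:,:2].astype(np.float32)),np.nanmedian(z[k]))
E
```

```text
wrist 10112 [ 0.5067 -0.1498 -0.1292] -7.401775935375849 -0.9830583709402974 rear [ 0.44718636 -0.14206326]
((0.5119065046310425, -0.16116230189800262), (0.12074275314807892, 0.13723193109035492), 83.11408996582031)
plate z 0.061482179238407875 cover z 0.06804273214452672
lip ((0.6366390585899353, -0.23550987243652344), (0.03085932694375515, 0.23944512009620667), 3.9513676166534424) 0.016004037451260167
scene 851 [ 0.5043 -0.1477 -0.126 ] -7.22072525301477 -0.8732796676188003 rear [ 0.4447271  -0.14014371]
```

View pics/m1.png

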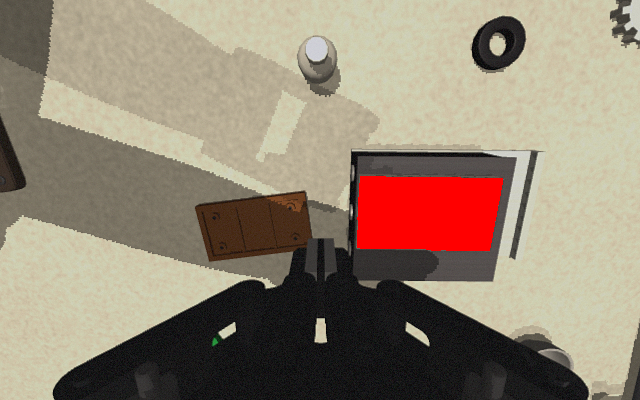

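Cover centre (0.5065,-0.1495), yaw -7.4°, agreeing between cameras to 2 mm and with IoU 0.98. Stand centre (0.511,-0.161), yaw -6.9°, heights 60 and 68–70 mm as expected. Next: lower behind the rear edge.

```bash
python3 -c "
from h import *
go([.425,-.1395,.064],-7.2,0)"
```

```text
turn [ 0.001  0.01  -0.002] 0.6 shift [0.0075 0.1053 0.0109] 0.106
```

{"fn": "jog_arm", "kwargs": {"deltas": [[[0,0.01,0],[0.008,0.025,0.011],0],[[0,0.01,0],[0.008,0.05,0.011],0],[[0,0.01,0],[0.008,0.075,0.011],0],[[0,0.01,0],[0.008,0.095,0.011],0],[[0,0.01,0],[0.008,0.104,0.011],0],[[0,0.01,0],[0.008,0.1045,0.011],0]]}}

```text
time: 1.92
eef_pos: [0.4233, -0.1402, 0.0627]
tcp_rot: [-0.467, 0.533, -0.529, 0.466]
contact_force: [0.1, 0.4, 0.2]
opening: 0.003
```

```bash
python3 -c "
from h import *
st()
go([.497,-.1484,.064],-7.2,0)"
```

```text
t 1.92 p [ 0.4233 -0.1402  0.0627] d [-0.005  0.004 -1.   ] z [ 0.992 -0.128 -0.006] q [-5.490e-01 -1.000e-03  2.241e+00  1.000e-03  9.080e-01 -4.210e-01] F [0.1 0.4 0.2] op 0.003
turn [ 0.006 -0.003 -0.003] 0.4 shift [-0.0013 -0.0017  0.0741] 0.074
```

{"fn": "jog_arm", "kwargs": {"deltas": [[[0,0,0],[0,-0.0015,0.004],0],[[0,0,0],[0,-0.0015,0.009],0],[[0,0,0],[0,-0.0015,0.014],0],[[0,0,0],[0,-0.0015,0.019],0],[[0,0,0],[0,-0.0015,0.024],0],[[0,0,0],[0,-0.0015,0.029],0],[[0,0,0],[0,-0.0015,0.034],0],[[0,0,0],[-0.001,-0.0015,0.039],0],[[0,0,0],[-0.001,-0.0015,0.044],0],[[0,0,0],[-0.001,-0.0015,0.049],0]]}}

```text
time: 2.75
eef_pos: [0.4724, -0.1454, 0.0638]
tcp_rot: [-0.467, 0.533, -0.529, 0.466]
contact_force: [-1.9, -0.3, 1.1]
opening: -0.001
```

```bash
python3 - <<'E'
from h import *
st()
c=cam("wrist");cv2.imwrite("pics/wrist2.png",c["pixels"][100:340,180:640])
E
```

```text
t 2.75 p [ 0.4724 -0.1454  0.0638] d [-0.006  0.004 -1.   ] z [ 0.992 -0.128 -0.006] q [-5.050e-01  1.050e-01  2.127e+00  1.000e-03  9.170e-01 -3.770e-01] F [-1.9 -0.3  1.1] op -0.001
```

View pics/wrist2.png

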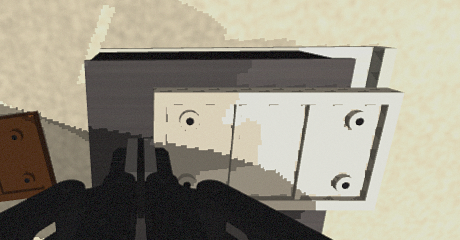

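The cover has moved straight. Its rear edge is against the finger (crop pixel x≈155) and the force is about 2 N. I continue.

{"fn": "jog_arm", "kwargs": {"deltas": [[[0,0,0],[0,0,0.004],0],[[0,0,0],[0,0,0.008],0],[[0,0,0],[0,0,0.012],0],[[0,0,0],[0,0,0.016],0],[[0,0,0],[0,0,0.02],0],[[0,0,0],[0,0,0.024],0],[[0,0,0],[0,0,0.028],0],[[0,0,0],[0,0,0.032],0],[[0,0,0],[0,0,0.035],0],[[0,0,0],[0,0,0.038],0]]}}

```text
time: 3.63
eef_pos: [0.5115, -0.1507, 0.0639]
tcp_rot: [-0.467, 0.533, -0.529, 0.467]
contact_force: [-0.8, 0.5, 0.9]
opening: -0.001
```

```bash
python3 - <<'E'
from h import *
st()
c=cam("wrist");cv2.imwrite("pics/wrist3.png",c["pixels"][100:340,180:640])
E
```

```text
t 3.63 p [ 0.5115 -0.1507  0.0639] d [-0.004  0.004 -1.   ] z [ 0.992 -0.128 -0.004] q [-4.780e-01  1.840e-01  2.036e+00  2.000e-03  9.270e-01 -3.500e-01] F [-0.8  0.5  0.9] op -0.001
```

View pics/wrist3.png

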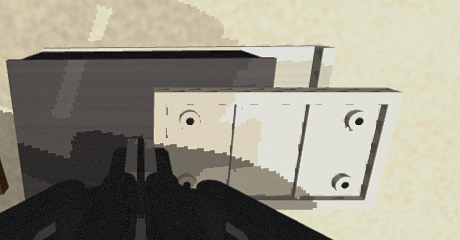

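The cover's middle (crop x≈278) is right at the plate edge (x≈275), so tipping is near.

{"fn": "jog_arm", "kwargs": {"deltas": [[[0,0,0],[0,0,0.002],0],[[0,0,0],[0,0,0.003],0],[[0,0,0],[0,0,0.004],0],[[0,0,0],[0,0,0.005],0],[[0,0,0],[0,0,0.005],0],[[0,0,0],[0,0,0.005],0]]}}

```text
time: 4.18
eef_pos: [0.5171, -0.1515, 0.0641]
tcp_rot: [-0.467, 0.532, -0.53, 0.467]
contact_force: [-1.2, 0.7, 0.6]
opening: 0.003
```

```bash
python3 - <<'E'
from h import *
st()
c=cam("wrist");cv2.imwrite("pics/wrist4.png",c["pixels"][100:340,180:640])
E
```

```text
t 4.18 p [ 0.5171 -0.1515  0.0641] d [-0.003  0.003 -1.   ] z [ 0.992 -0.128 -0.003] q [-4.740e-01  1.950e-01  2.023e+00  2.000e-03  9.280e-01 -3.470e-01] F [-1.2  0.7  0.6] op 0.003
```

View pics/wrist4.png

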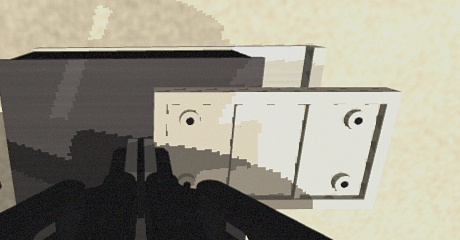

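Not tipped yet: the plate edge is at x≈265 and the cover's middle at about 278. I go on in small steps.

{"fn": "jog_arm", "kwargs": {"deltas": [[[0,0,0],[0,0,0.001],0],[[0,0,0],[0,0,0.002],0],[[0,0,0],[0,0,0.003],0],[[0,0,0],[0,0,0.004],0],[[0,0,0],[0,0,0.004],0],[[0,0,0],[0,0,0.004],0],[[0,0,0],[0,0,0.004],0]]}}

```text
time: 4.82
eef_pos: [0.5213, -0.1521, 0.0642]
tcp_rot: [-0.467, 0.532, -0.53, 0.467]
contact_force: [-0.5, 0.2, -0.1]
opening: -0.001
```

```bash
python3 - <<'E'
from h import *
st()
c=cam("wrist");cv2.imwrite("pics/wrist5.png",c["pixels"][100:340,180:640])
E
```

```text
t 4.82 p [ 0.5213 -0.1521  0.0642] d [-0.002  0.003 -1.   ] z [ 0.992 -0.128 -0.002] q [-4.720e-01  2.030e-01  2.013e+00  2.000e-03  9.290e-01 -3.450e-01] F [-0.5  0.2 -0.1] op -0.001
```

View pics/wrist5.png

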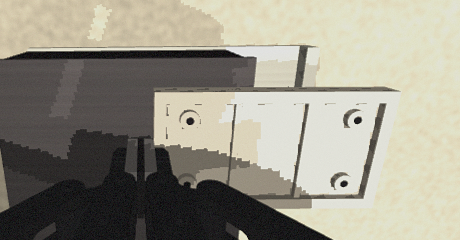

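{"fn": "jog_arm", "kwargs": {"deltas": [[[0,0,0],[0,0,0.001],0],[[0,0,0],[0,0,0.002],0],[[0,0,0],[0,0,0.003],0],[[0,0,0],[0,0,0.004],0],[[0,0,0],[0,0,0.005],0],[[0,0,0],[0,0,0.005],0],[[0,0,0],[0,0,0.005],0],[[0,0,0],[0,0,0.005],0]]}}

```text
time: 5.53
eef_pos: [0.5264, -0.1528, 0.0643]
tcp_rot: [-0.467, 0.532, -0.53, 0.467]
contact_force: [-1.0, 0.4, 0.7]
opening: 0.001
```

```bash
python3 - <<'E'
from h import *
st()
c=cam("wrist");cv2.imwrite("pics/wrist6.png",c["pixels"][100:340,180:640])
P=cloud(c);
print(np.round(P[200+10,[350,380,420,460,500,540]],3))
E
```

```text
t 5.53 p [ 0.5264 -0.1528  0.0643] d [-0.001  0.003 -1.   ] z [ 0.992 -0.128 -0.002] q [-4.690e-01  2.130e-01  2.001e+00  2.000e-03  9.300e-01 -3.410e-01] F [-1.   0.4  0.7] op 0.001
[[ 0.545 -0.13   0.068]
 [ 0.56  -0.132  0.068]
 [ 0.58  -0.134  0.07 ]
 [ 0.6   -0.137  0.068]
 [ 0.621 -0.14   0.067]
 [ 0.639 -0.142  0.07 ]]
```

View pics/wrist6.png

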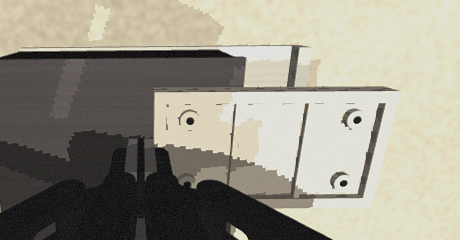

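```bash
python3 - <<'E'
from fit import *
c=cam("wrist");P=cloud(c);z=P[...,2];im=c["pixels"].astype(int)
row=P[205];u=np.arange(640)
for v in (195,205,215,225):
    k=np.where((z[v]>.0655)&(z[v]<.076)&(im[v].min(-1)>80))[0];print(v,k.min(),k.max(),np.round(P[v,k.min()],4),np.round(P[v,k.max()],4))
    e=[i for i in range(200,k.min()) if .055<z[v,i]<.065];
for v in (155,165,175,180):
    e=np.where((z[v]>.055)&(z[v]<.065))[0];print("edge",v,e.max(),np.round(P[v,e.max()],4))
st()
E
```

```text
195 334 579 [ 0.5381 -0.1207  0.0702] [ 0.6568 -0.136   0.0703]
205 334 576 [ 0.5375 -0.1255  0.0711] [ 0.6566 -0.1414  0.0695]
215 334 574 [ 0.5369 -0.1304  0.072 ] [ 0.6555 -0.1463  0.0703]
225 334 571 [ 0.5362 -0.1351  0.0733] [ 0.6545 -0.1515  0.0704]Traceback (most recent call last):
  File "<stdin>", line 8, in <module>
    return umr_maximum(a, axis, None, out, keepdims, initial, where)
ValueError: zero-size array to reduction operation maximum which has no identity
```

The cover's centre is already about 15 mm past the edge. The finger's friction is holding the rear end down (Fz +0.7 N), so I ease the finger back to let it tip.

{"fn": "jog_arm", "kwargs": {"deltas": [[[0,0,0],[0,0,-0.004],0],[[0,0,0],[0,0,-0.01],0],[[0,0,0],[0,0,-0.015],0],[[0,0,0],[0,0,-0.015],0],[[0,0,0],[0,0,-0.015],0],[[0,0,0],[0,0,-0.015],0],[[0,0,0],[0,0,-0.015],0],[[0,0,0],[0,0,-0.015],0]]}}

```text
time: 6.3
eef_pos: [0.5117, -0.151, 0.0645]
tcp_rot: [-0.467, 0.532, -0.53, 0.467]
contact_force: [0.5, 0.3, -0.3]
opening: -0.003
```

```bash
python3 - <<'E'
from h import *
st()
c=cam("wrist");cv2.imwrite("pics/wrist7.png",c["pixels"])
c=cam("scene");cv2.imwrite("pics/scene7.png",cv2.resize(c["pixels"][150:275,230:460],None,fx=3,fy=3))
E
```

```text
t 6.3 p [ 0.5117 -0.151   0.0645] d [-0.001  0.003 -1.   ] z [ 0.992 -0.128 -0.001] q [-4.780e-01  1.830e-01  2.036e+00  2.000e-03  9.250e-01 -3.510e-01] F [ 0.5  0.3 -0.3] op -0.003
```

View pics/wrist7.png

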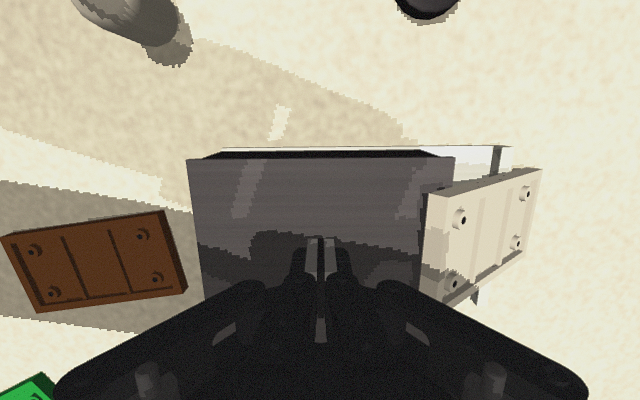

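View pics/scene7.png

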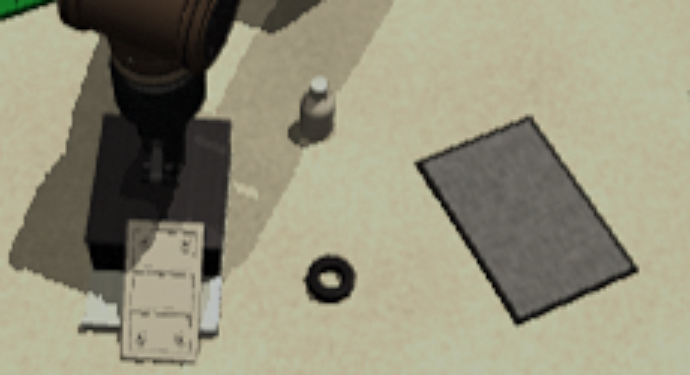

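The cover has tipped, but its foot may be on the lip rather than inside it. I raise the tool and measure.

{"fn": "jog_arm", "kwargs": {"deltas": [[[0,0,0],[0,-0.03,-0.01],0],[[0,0,0],[0,-0.06,-0.02],0.4],[[0,0,0],[0,-0.09,-0.03],0.7],[[0,0,0],[0,-0.12,-0.04],0.7],[[0,0,0],[0,-0.12,-0.04],0.7]]}}

```text
time: 6.82
eef_pos: [0.4745, -0.1476, 0.1914]
tcp_rot: [0.465, -0.528, 0.534, -0.469]
contact_force: [0.1, -1.3, 1.8]
opening: 0.561
```

```bash
cat > lean.py <<'E'
from h import *
def analyze(tag,names=("wrist","scene")):
    so=np.array([.511,-.161]);a=np.radians(-6.9);ex=np.array([np.cos(a),np.sin(a)]);ey=np.array([-ex[1],ex[0]])
    for n in names:
        c=cam(n);cv2.imwrite(f"pics/{n}{tag}.png",c["pixels"]);np.savez(f"{n}{tag}.npz",**c)
        P=cloud(c);S=(P[...,:2]-so)@np.stack([ex,ey],1);z=P[...,2];g=c["pixels"].min(-1)
        m=(S[...,0]>.03)&(S[...,0]<.15)&(abs(S[...,1])<.07)&(z>.022)&(g>75)&~((S[...,0]<.069)&(z<.066))
        q=np.c_[S[m],z[m]]
        # robust plane
        for _ in range(4):
            mu=np.median(q,0) if _==0 else q.mean(0);u,s,v=np.linalg.svd(q-mu,full_matrices=False);nn=v[2]*np.sign(v[2,2]);r=(q-mu)@nn
            q=q[abs(r-np.median(r))<.004] if _<3 else q
        print(n,len(q),"normal(stand)",np.round(nn,3),"tilt",np.degrees(np.arccos(nn[2])).round(1))
        # in-plane axes
        ux=np.cross([0,1,0],nn);ux/=np.linalg.norm(ux);uy=np.cross(nn,ux)
        w=np.c_[(q-mu)@ux,(q-mu)@uy].astype(np.float32);rr=cv2.minAreaRect(w);print(" rect",np.round(rr[1],4),round(rr[2],1))
        bp=mu+cv2.boxPoints(rr)@np.stack([ux,uy]);print(" corners stand frame\n",np.round(bp,4));print(" z range",np.percentile(q[:,2],[1,99]).round(4))
        bw=np.c_[so+bp[:,:2]@np.stack([ex,ey]),bp[:,2]];print(" world\n",np.round(bw,4))
E
python3 - <<'E'
from lean import *
st();analyze("8")
E
```

```text
t 6.82 p [ 0.4745 -0.1476  0.1914] d [ 0.009 -0.003 -1.   ] z [ 0.992 -0.128  0.009] q [-5.070e-01 -8.000e-02  2.049e+00  2.000e-03  1.163e+00 -3.790e-01] F [ 0.1 -1.3  1.8] op 0.561
wrist 3429 normal(stand) [0.604 0.004 0.797] tilt 37.1
 rect [0.1012 0.0668] 0.1
 corners stand frame
 [[ 0.0546  0.0451  0.0807]
 [ 0.0548 -0.0217  0.0809]
 [ 0.1355 -0.0216  0.0197]
 [ 0.1353  0.0452  0.0196]]
 z range [0.0226 0.0818]
 world
 [[ 0.5706 -0.1228  0.0807]
 [ 0.5628 -0.1891  0.0809]
 [ 0.643  -0.1987  0.0197]
 [ 0.6508 -0.1324  0.0196]]
scene 747 normal(stand) [0.62  0.001 0.785] tilt 38.3
 rect [0.0663 0.094 ] 89.7
 corners stand frame
 [[ 0.0525 -0.0207  0.08  ]
 [ 0.1263 -0.0212  0.0218]
 [ 0.1265  0.0451  0.0215]
 [ 0.0527  0.0456  0.0798]]
 z range [0.0226 0.0807]
 world
 [[ 0.5606 -0.1878  0.08  ]
 [ 0.6338 -0.1972  0.0218]
 [ 0.642  -0.1315  0.0215]
 [ 0.5688 -0.1221  0.0798]]
```

View pics/wrist8.png

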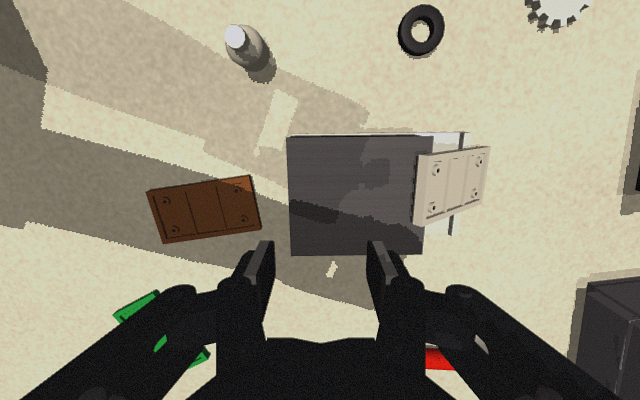

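The cover is lying at only 37° with its foot over the lip: back-foot at stand x≈0.144, lip at 0.118–0.126. Backing the finger off late let it go too far out. It has to lean inside the gutter, so I'll take it across its 66 mm width, lift it and set its foot inside the lip. The wrist picture shows the cover at (450,187) lying across the lip line (455,200).

```bash
cat >> h.py <<'E'
SO=np.array([.511,-.161]);_a=np.radians(-6.9);EX=np.array([np.cos(_a),np.sin(_a),0]);EY=np.array([-EX[1],EX[0],0]);EZ=np.array([0,0,1.])
def W(sx,sy,z): return np.array([SO[0],SO[1],0])+sx*EX+sy*EY+z*EZ
def go2(pos,d,z):
    s=ctrl.get_state();A=R.from_quat(s["tcp_rot"]).as_matrix();d=d/np.linalg.norm(d);z=z-d*(z@d);z/=np.linalg.norm(z)
    B=np.stack([np.cross(d,z),d,z],1)
    rv=R.from_matrix(A.T@B).as_rotvec();sh=A.T@(np.array(pos)-s["eef_pos"])
    print("turn",np.round(rv,3),np.round(np.degrees(np.linalg.norm(rv)),1),"shift",np.round(sh,4),np.round(np.linalg.norm(sh),3))
E
python3 -c "
from h import *
p=W(.0995,.0118,.13);print(p);go2(p,-EZ,EY)"
```

```text
[ 0.61119697 -0.16123908  0.13      ]
turn [-3.000e-03 -1.579e+00  1.000e-03] 90.5 shift [-0.0032  0.0566  0.1388] 0.15
```

{"fn": "jog_arm", "kwargs": {"deltas": [[[0,-0.12,0],[0,0,0.014],1],[[0,-0.24,0],[0,0,0.028],1],[[0,-0.36,0],[0,0,0.042],1],[[0,-0.48,0],[0,0,0.056],1],[[0,-0.6,0],[0,0,0.07],1],[[0,-0.72,0],[-0.001,0.005,0.084],1],[[0,-0.84,0],[-0.001,0.01,0.098],1],[[0,-0.96,0],[-0.002,0.015,0.112],1],[[0,-1.08,0],[-0.003,0.02,0.126],1],[[0,-1.2,0],[-0.003,0.025,0.139],1]]}}

```text
time: 7.75
eef_pos: [0.6112, -0.1609, 0.1586]
tcp_rot: [-0.685, 0.173, -0.172, 0.686]
contact_force: [0.3, -0.5, -0.5]
opening: 0.998
```

```bash
python3 -c "
from h import *
st()
p=W(.0995,.0118,.11);go2(p,-EZ,EY)"
```

```text
t 7.75 p [ 0.6112 -0.1609  0.1586] d [-0.001  0.002 -1.   ] z [0.473 0.881 0.002] q [-0.418  0.261  1.746  0.002  1.137 -1.497] F [ 0.3 -0.5 -0.5] op 0.998
turn [-0.002 -0.373 -0.002] 21.4 shift [ 0.0003  0.0486 -0.0004] 0.049
```

{"fn": "jog_arm", "kwargs": {"deltas": [[[0,-0.12,0],[0,0.01,0],1],[[0,-0.24,0],[0,0.02,0],1],[[0,-0.35,0],[0,0.035,0],1],[[0,-0.373,0],[0,0.048,0],1],[[0,-0.373,0],[0,0.048,0],1]]}}

```text
time: 8.17
eef_pos: [0.6082, -0.1594, 0.1048]
tcp_rot: [-0.704, 0.047, -0.039, 0.708]
contact_force: [-0.8, -0.1, -0.5]
opening: 0.995
```

```bash
python3 - <<'E'
from lean import *
st();analyze("9")
p=W(.0995,.0118,.02);go2(p,-EZ,EY)
E
```

```text
t 8.17 p [ 0.6082 -0.1594  0.1048] d [-0.01   0.006 -1.   ] z [0.121 0.993 0.005] q [-0.418  0.321  1.779  0.002  1.054 -1.868] F [-0.8 -0.1 -0.5] op 0.995
wrist 1833 normal(stand) [0.708 0.032 0.706] tilt 45.1
 rect [0.0346 0.0758] 17.7
 corners stand frame
 [[ 0.0582  0.0444  0.0821]
 [ 0.0761 -0.0277  0.0674]
 [ 0.0991 -0.0172  0.0438]
 [ 0.0812  0.0549  0.0585]]
 z range [0.0486 0.0794]
 world
 [[ 0.5741 -0.1239  0.0821]
 [ 0.5832 -0.1977  0.0674]
 [ 0.6073 -0.19    0.0438]
 [ 0.5983 -0.1162  0.0585]]
scene 101 normal(stand) [0.643 0.744 0.181] tilt 79.6
 rect [0.4188 0.0925] 4.3
 corners stand frame
 [[-0.0195  0.0247  0.4192]
 [ 0.0485 -0.0369  0.4311]
 [ 0.1391 -0.0157  0.0228]
 [ 0.0712  0.0459  0.0109]]
 z range [0.0224 0.427 ]
 world
 [[ 0.4946 -0.1341  0.4192]
 [ 0.5547 -0.2034  0.4311]
 [ 0.6472 -0.1933  0.0228]
 [ 0.5872 -0.124   0.0109]]
turn [-0.003 -0.002 -0.005] 0.4 shift [ 0.0015  0.0886 -0.0011] 0.089
```

View pics/wrist9.png

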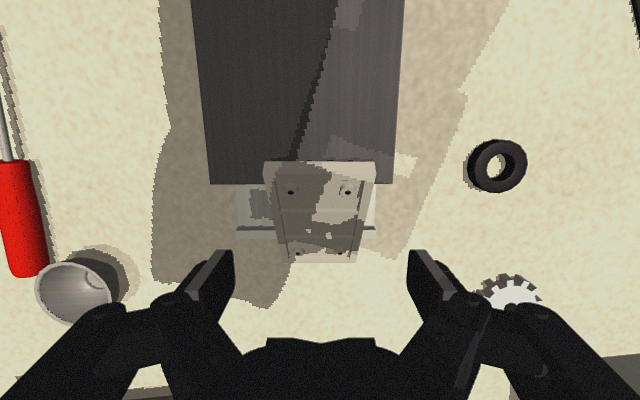

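The jaws (columns 225 and 420) straddle the cover (265–375) symmetrically, and the bowl (75,290) is clear of the left finger. I descend and grip across the width.

{"fn": "jog_arm", "kwargs": {"deltas": [[[0,0,0],[0.002,0.02,-0.001],1],[[0,0,0],[0.002,0.04,-0.001],1],[[0,0,0],[0.002,0.06,-0.001],1],[[0,0,0],[0.002,0.075,-0.001],1],[[0,0,0],[0.002,0.084,-0.001],1],[[0,0,0],[0.002,0.084,-0.001],1],[[0,0,0],[0.002,0.084,-0.001],1]]}}

```text
time: 8.85
eef_pos: [0.612, -0.1613, 0.0249]
tcp_rot: [-0.704, 0.045, -0.042, 0.707]
contact_force: [0.7, 0.5, 0.9]
opening: 0.997
```

{"fn": "jog_arm", "kwargs": {"deltas": [[[0,0,0],[0,0,0],0.6],[[0,0,0],[0,0,0],0.6],[[0,0,0],[0,0,0],0.6],[[0,0,0],[0,0,0],0.6],[[0,0,0],[0,0,0],0.6]], "force": 40}}

```text
time: 9.27
eef_pos: [0.6135, -0.162, 0.0269]
tcp_rot: [-0.705, 0.044, -0.043, 0.707]
contact_force: [0.8, -0.1, 6.4]
opening: 0.764
```

```bash
python3 - <<'E'
from h import *
st();c=cam("wrist");cv2.imwrite("pics/wrist10.png",c["pixels"])
E
```

```text
t 9.27 p [ 0.6135 -0.162   0.0269] d [-0.001  0.002 -1.   ] z [0.123 0.992 0.002] q [-0.419  0.434  1.795  0.002  0.915 -1.868] F [ 0.8 -0.1  6.4] op 0.764
```

View pics/wrist10.png

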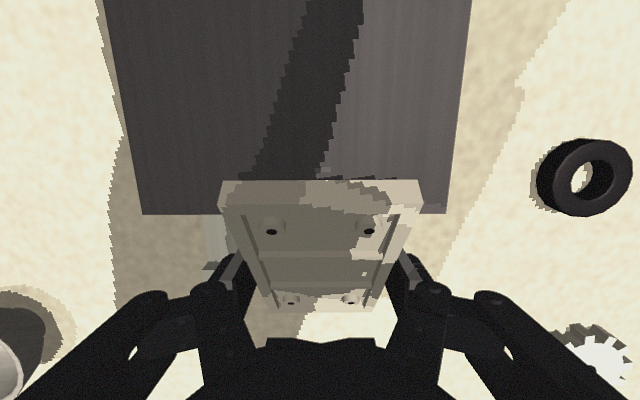

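The opening of 0.76 (about 65 mm) means the cover is held across its width. I lift it straight up, then turn it steeper.

{"fn": "jog_arm", "kwargs": {"deltas": [[[0,0,0],[0,-0.01,0],0.6],[[0,0,0],[0,-0.025,0],0.6],[[0,0,0],[0,-0.045,0],0.6],[[0,0,0.08],[0,-0.06,0],0.6],[[0,0,0.16],[0,-0.07,0],0.6],[[0,0,0.24],[0,-0.075,0],0.6],[[0,0,0.32],[0,-0.08,0],0.6],[[0,0,0.4],[0,-0.08,0],0.6],[[0,0,0.4],[0,-0.08,0],0.6]]}}

```text
time: 10.07
eef_pos: [0.6147, -0.1623, 0.1069]
tcp_rot: [-0.682, 0.183, 0.099, 0.701]
contact_force: [-0.4, -0.8, -0.7]
opening: 0.757
```

```bash
python3 - <<'E'
from h import *
st()
for n in("wrist","side","scene"):
    c=cam(n);cv2.imwrite(f"pics/{n}11.png",c["pixels"]);np.savez(f"{n}11.npz",**c)
a=cv2.imread("pics/side11.png")[150:290,250:450];b=cv2.imread("pics/scene11.png")[150:290,220:420]
cv2.imwrite("pics/c11.png",cv2.resize(np.hstack([a,b]),None,fx=2,fy=2))
c=dict(np.load("wrist11.npz"));P=cloud(c);S=(P[...,:2]-SO);x=S@EX[:2];y=S@EY[:2];z=P[...,2]
for v in range(190,300,15): print(v,[tuple(np.round([x[v,u],z[v,u]],3)) for u in (290,310,330)])
E
```

```text
t 10.07 p [ 0.6147 -0.1623  0.1069] d [-0.388  0.05  -0.92 ] z [0.122 0.993 0.002] q [-0.379  0.541  1.513 -0.098  1.48  -1.799] F [-0.4 -0.8 -0.7] op 0.757
190 [(np.float64(0.079), np.float64(0.173)), (np.float64(0.079), np.float64(0.172)), (np.float64(0.079), np.float64(0.172))]
205 [(np.float64(0.084), np.float64(0.174)), (np.float64(0.084), np.float64(0.172)), (np.float64(0.084), np.float64(0.174))]
220 [(np.float64(nan), np.float64(nan)), (np.float64(0.088), np.float64(0.159)), (np.float64(0.088), np.float64(0.159))]
235 [(np.float64(0.094), np.float64(0.15)), (np.float64(0.094), np.float64(0.15)), (np.float64(0.094), np.float64(0.15))]
250 [(np.float64(0.1), np.float64(0.138)), (np.float64(0.1), np.float64(0.137)), (np.float64(0.1), np.float64(0.137))]
265 [(np.float64(0.108), np.float64(0.125)), (np.float64(0.108), np.float64(0.124)), (np.float64(0.108), np.float64(0.124))]
280 [(np.float64(0.118), np.float64(0.107)), (np.float64(0.118), np.float64(0.108)), (np.float64(0.118), np.float64(0.108))]
295 [(np.float64(0.129), np.float64(0.089)), (np.float64(0.13), np.float64(0.086)), (np.float64(0.129), np.float64(0.087))]
```

View pics/wrist11.png

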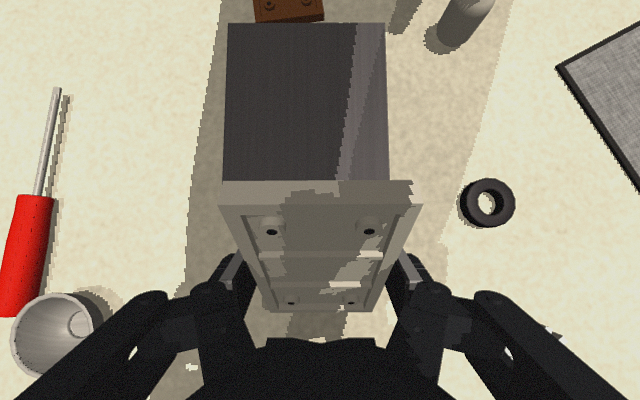

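View pics/c11.png

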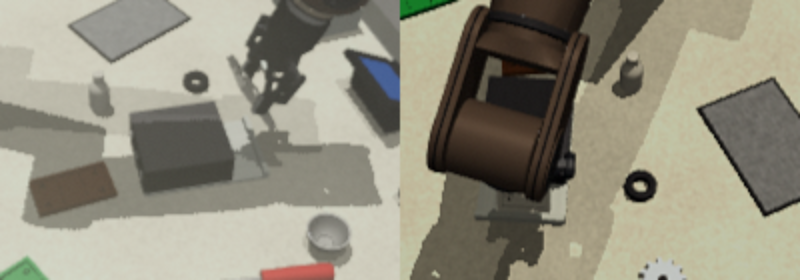

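Held securely at 60° (fitted from the depth). Computed target: tilt about 66°, TCP at stand x = 0.078, z = 0.052. That puts the foot inside the lip and keeps the fingers clear of the stand edge.

```bash
python3 -c "
from h import *
a=np.radians(29.5)
s=ctrl.get_state()['eef_pos'];sy=(s[:2]-SO)@EY[:2];print(sy)
d=-np.sin(a)*EX-np.cos(a)*EZ
go2(W(.078,sy,.095),d,EY);go2(W(.078,sy,.053),d,EY)"
```

```text
0.011313437886423095
turn [-0.003 -0.001  0.114] 6.6 shift [-0.0171  0.02   -0.0001] 0.026
turn [-0.003 -0.001  0.114] 6.6 shift [-0.0007  0.0587 -0.0002] 0.059
```

{"fn": "jog_arm", "kwargs": {"deltas": [[[0,0,0.04],[-0.006,0.007,0],0.6],[[0,0,0.08],[-0.012,0.014,0],0.6],[[0,0,0.114],[-0.017,0.02,0],0.6],[[0,0,0.114],[-0.013,0.029,0],0.6],[[0,0,0.114],[-0.009,0.038,0],0.6],[[0,0,0.114],[-0.006,0.046,0],0.6],[[0,0,0.114],[-0.003,0.053,0],0.6],[[0,0,0.114],[-0.001,0.058,0],0.6],[[0,0,0.114],[-0.001,0.058,0],0.6]]}}

```text
time: 10.97
eef_pos: [0.5889, -0.1586, 0.0519]
tcp_rot: [-0.67, 0.222, 0.139, 0.695]
contact_force: [-1.0, -0.3, 0.3]
opening: 0.759
```

```bash
python3 - <<'E'
from h import *
st()
for n in("wrist","side"):
    c=cam(n);cv2.imwrite(f"pics/{n}12.png",c["pixels"]);np.savez(f"{n}12.npz",**c)
a=cv2.imread("pics/side12.png")[150:290,250:450]
cv2.imwrite("pics/c12.png",cv2.resize(a,None,fx=4,fy=4))
s=ctrl.get_state()['eef_pos'];print((s[:2]-SO)@EX[:2])
c=dict(np.load("wrist12.npz"));P=cloud(c);S=(P[...,:2]-SO);x=S@EX[:2];y=S@EY[:2];z=P[...,2]
for v in range(175,310,10): print(v,[tuple(np.round([x[v,u],z[v,u]],3).tolist()) for u in (310,330)])
E
```

```text
t 10.97 p [ 0.5889 -0.1586  0.0519] d [-0.49   0.063 -0.869] z [0.123 0.992 0.003] q [-0.379  0.622  1.53  -0.123  1.493 -1.786] F [-1.  -0.3  0.3] op 0.759
0.07799953849479799
175 [(0.036, 0.061), (0.036, 0.062)]
185 [(0.058, 0.119), (0.058, 0.118)]
195 [(0.062, 0.12), (0.062, 0.12)]
205 [(0.065, 0.12), (0.066, 0.121)]
215 [(0.067, 0.109), (0.067, 0.109)]
225 [(0.069, 0.102), (0.069, 0.103)]
235 [(0.073, 0.096), (0.073, 0.096)]
245 [(0.076, 0.087), (0.076, 0.088)]
255 [(0.08, 0.084), (0.08, 0.084)]
265 [(0.084, 0.069), (0.084, 0.07)]
275 [(0.089, 0.058), (0.089, 0.057)]
285 [(0.094, 0.051), (0.094, 0.051)]
295 [(0.101, 0.029), (0.101, 0.029)]
305 [(0.108, 0.016), (0.108, 0.016)]
```

View pics/c12.png

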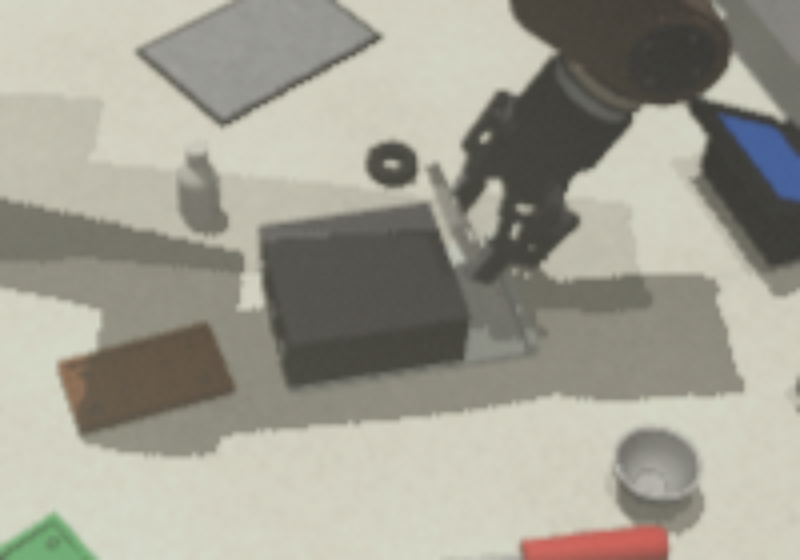

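View pics/wrist12.png

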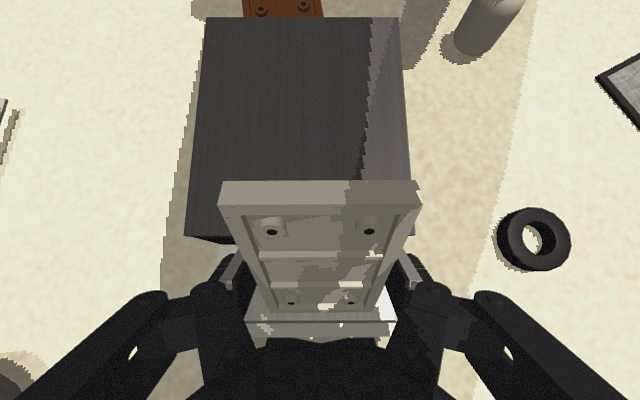

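The foot is inside the lip, about 2–3 mm above the gutter floor, at 66°. I open the jaws and let it lean back.

{"fn": "jog_arm", "kwargs": {"deltas": [[[0,0,0],[0,0.001,0],0.8],[[0,0,0],[0,0.001,0],0.85],[[0,0,0],[0,0.001,0],0.9],[[0,0,0],[0,0,0],1],[[0,0,0],[0,0,0],1],[[0,0,0],[0,0,0],1]]}}

```text
time: 11.57
eef_pos: [0.59, -0.159, 0.0539]
tcp_rot: [-0.671, 0.221, 0.138, 0.694]
contact_force: [-0.4, -0.3, 0.4]
opening: 1.0
```

{"fn": "jog_arm", "kwargs": {"deltas": [[[0,0,0],[0,-0.015,0],1],[[0,0,0],[0,-0.035,0],1],[[0,0,0],[0,-0.06,0],1],[[0,0,0],[0,-0.09,0],1],[[0,0,0],[0,-0.12,0],1],[[0,0,0],[0,-0.12,0],1]]}}

```text
time: 12.07
eef_pos: [0.653, -0.1678, 0.1655]
tcp_rot: [-0.673, 0.217, 0.133, 0.694]
contact_force: [0.1, 0.3, 1.4]
opening: 0.996
```

```bash
python3 - <<'E'
from lean import *
st();analyze("13",("wrist","side"))
a=cv2.imread("pics/side13.png")[150:290,250:450]
cv2.imwrite("pics/c13.png",cv2.resize(a,None,fx=4,fy=4))
E
```

```text
t 12.07 p [ 0.653  -0.1678  0.1655] d [-0.478  0.058 -0.877] z [ 0.122  0.993 -0.001] q [-0.359  0.618  1.305 -0.115  1.707 -1.795] F [0.1 0.3 1.4] op 0.996
wrist 993 normal(stand) [ 0.798 -0.212  0.565] tilt 55.6
 rect [0.1077 0.0178] 9.0
 corners stand frame
 [[ 0.0427  0.0127  0.1094]
 [ 0.0413 -0.0045  0.105 ]
 [ 0.1057  0.012   0.0202]
 [ 0.1071  0.0292  0.0247]]
 z range [0.0234 0.1077]
 world
 [[ 0.5549 -0.1535  0.1094]
 [ 0.5515 -0.1704  0.105 ]
 [ 0.6173 -0.1618  0.0202]
 [ 0.6208 -0.1449  0.0247]]
side 118 normal(stand) [-0.106 -0.993  0.059] tilt 86.6
 rect [0.4964 0.1186] 30.1
 corners stand frame
 [[ 0.0382  0.0117  0.0253]
 [ 0.1561 -0.0008  0.0277]
 [ 0.149   0.0294  0.5232]
 [ 0.0311  0.0418  0.5208]]
 z range [0.0308 0.5202]
 world
 [[ 0.5503 -0.154   0.0253]
 [ 0.6659 -0.1806  0.0277]
 [ 0.6624 -0.1497  0.5232]
 [ 0.5469 -0.1232  0.5208]]
```

View pics/c13.png

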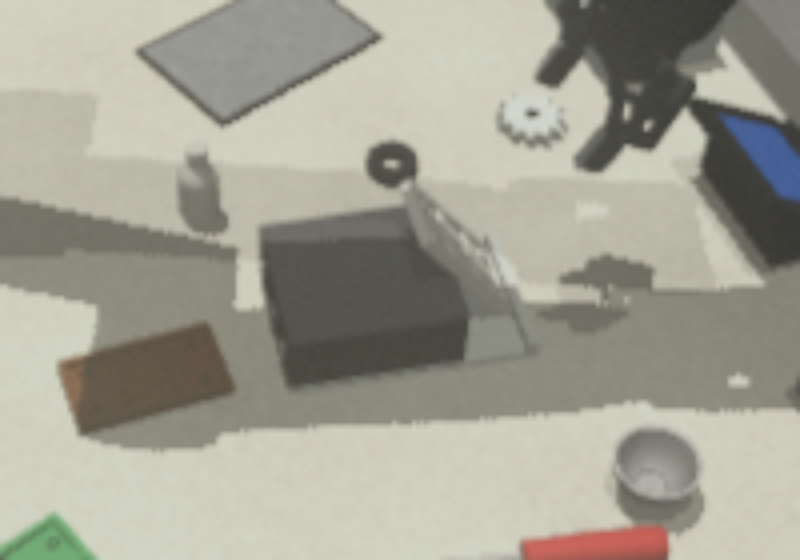

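View pics/wrist13.png

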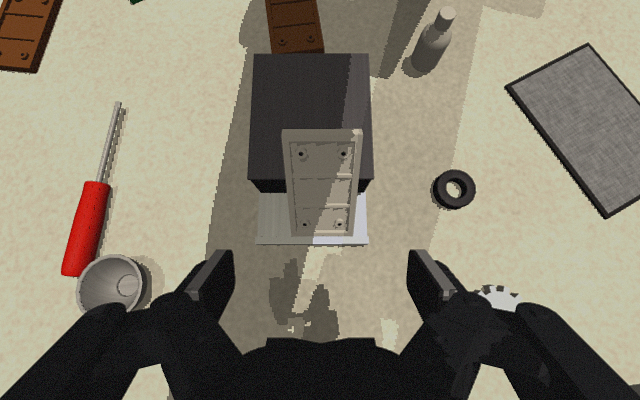

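The cover now leans by itself at about 55° in the gutter, foot inside the lip: wrist pixels (285..362, 130..237), gutter strip visible on both sides. Next I fit its pose for the upper-edge grasp.

```bash
python3 - <<'E'
from h import *
c=dict(np.load("wrist13.npz"));P=cloud(c);S=P[...,:2]-SO;X=S@EX[:2];Y=S@EY[:2];z=P[...,2]
# per-row sections
for v in range(126,244,6):
    print(v,[tuple(np.round([X[v,u],Y[v,u],z[v,u]],3).tolist()) for u in (290,300,320,345,355)])
m=np.zeros(z.shape,bool);m[146:222,300:345]=1;m&=np.isfinite(z)
q=np.c_[X[m],Y[m],z[m]]
for i in range(4):
    mu=q.mean(0);n=np.linalg.svd(q-mu,full_matrices=False)[2][2];n*=np.sign(n[2]);r=(q-mu)@n;q=q[abs(r)<max(2*r.std(),.001)]
print(len(q),n.round(3),np.degrees(np.arccos(n[2])),mu.round(4))
E
```

```text
126 [(0.015, -0.02, 0.062), (0.014, -0.01, 0.061), (0.015, 0.01, 0.061), (0.015, 0.034, 0.061), (0.015, 0.044, 0.061)]
132 [(0.043, -0.015, 0.106), (0.043, -0.007, 0.106), (0.042, 0.01, 0.105), (0.043, 0.03, 0.106), (0.042, 0.038, 0.105)]
138 [(0.047, -0.015, 0.105), (0.048, -0.007, 0.105), (0.048, 0.01, 0.106), (0.047, 0.03, 0.104), (0.047, 0.038, 0.105)]
144 [(0.049, -0.016, 0.096), (0.049, -0.007, 0.097), (0.049, 0.01, 0.096), (0.049, 0.03, 0.097), (0.051, 0.038, 0.101)]
150 [(0.053, -0.016, 0.093), (0.054, -0.007, 0.096), (0.053, 0.01, 0.093), (0.054, 0.031, 0.095), (0.055, 0.039, 0.097)]
156 [(0.057, -0.016, 0.091), (0.057, -0.008, 0.091), (0.056, 0.009, 0.088), (0.058, 0.031, 0.091), (0.058, 0.039, 0.091)]
162 [(0.062, -0.016, 0.088), (0.06, -0.008, 0.082), (0.06, 0.009, 0.082), (0.06, 0.031, 0.082), (0.062, 0.04, 0.088)]
168 [(0.065, -0.017, 0.082), (0.064, -0.008, 0.078), (0.064, 0.009, 0.077), (0.064, 0.032, 0.078), (0.065, 0.04, 0.08)]
174 [(0.069, -0.017, 0.077), (0.068, -0.009, 0.075), (0.068, 0.009, 0.074), (0.068, 0.032, 0.075), (0.069, 0.041, 0.077)]
180 [(0.074, -0.01
[... 666 characters left out ...]
 0.038), (0.095, 0.044, 0.042)]
216 [(0.1, -0.021, 0.035), (0.099, -0.011, 0.031), (0.099, 0.009, 0.031), (0.1, 0.035, 0.031), (0.095, 0.048, 0.006)]
222 [(0.105, -0.022, 0.028), (0.105, -0.011, 0.028), (0.105, 0.009, 0.024), (0.105, 0.035, 0.023), (0.102, 0.048, 0.007)]
228 [(0.109, -0.024, 0.006), (0.11, -0.012, 0.017), (0.11, 0.009, 0.016), (0.11, 0.036, 0.016), (0.109, 0.048, 0.005)]
234 [(0.115, -0.024, 0.005), (0.116, -0.012, 0.016), (0.116, 0.009, 0.015), (0.116, 0.036, 0.016), (0.115, 0.047, 0.007)]
240 [(0.123, -0.022, 0.018), (0.123, -0.012, 0.016), (0.122, 0.009, 0.014), (0.123, 0.036, 0.015), (0.123, 0.046, 0.017)]
2685 [0.795 0.001 0.606] 52.68202604736601 [0.0754 0.0112 0.062 ]
```

```bash
cat > kin.py <<'E'
import numpy as np
from scipy.optimize import least_squares
from scipy.spatial.transform import Rotation as R
D=[([-1.269,.2872,1.5782,0,1.2786,-.150],[.2945,-.6066,.2299],[0,0,-1]),
([-.749,-.178,2.156,.001,1.165,-.434],[.3901,-.2248,.1814],[0,.002,-1]),
([-.534,-.203,2.202,.004,1.147,-.424],[.4149,-.1272,.1683],[-.002,.005,-1]),
([-.549,-.001,2.241,.001,.908,-.421],[.4233,-.1402,.0627],[-.005,.004,-1]),
([-.505,.105,2.127,.001,.917,-.377],[.4724,-.1454,.0638],[-.006,.004,-1]),
([-.478,.184,2.036,.002,.927,-.35],[.5115,-.1507,.0639],[-.001,.004,-1]),
([-.507,-.08,2.049,.002,1.163,-.379],[.4745,-.1476,.1914],[.009,-.003,-1]),
([-.418,.261,1.746,.002,1.137,-1.497],[.6112,-.1609,.1586],[-.001,.002,-1]),
([-.419,.434,1.795,.002,.915,-1.868],[.6135,-.162,.0269],[-.001,.002,-1]),
([-.379,.541,1.513,-.098,1.48,-1.799],[.6147,-.1623,.1069],[-.388,.05,-.92]),
([-.379,.622,1.53,-.123,1.493,-1.786],[.5889,-.1586,.0519],[-.49,.063,-.869]),
([-.359,.618,1.305,-.115,1.707,-1.795],[.653,-.1678,.1655],[-.478,.058,-.877])]
def rot(ax,t): return R.from_rotvec(np.array(ax)*t).as_matrix()
def fk(q,p):
    h,a,L1,e,L2,off,Lt,e2=p
    T=rot([0,0,1],q[0]);x=np.array([0,0,h])+T@[a,0,0]
    T=T@rot([0,1,0],q[1]);x=x+T@[e,0,L1]
    T=T@rot([0,1,0],q[2]);x=x+T@[e2,off,L2]
    T=T@rot([0,0,1],q[3]);T=T@rot([0,1,0],q[4]);x=x+T@[0,0,Lt]
    return x,T@rot([0,0,1],q[5])
def res(p): 
    o=[]
    for q,x,d in D:
        X,T=fk(q,p);o+=list((X-x)*1000)
    return np.array(o+list((np.array(p)-p0)*1e-1))
p0=np.array([.3,0,.4,0,.4,.1,.25,0])
s=least_squares(res,p0);P=s.x
if __name__=="__main__":
    print(np.round(P,4));print(np.abs(res(P)[:-8]).max())
    for q,x,d in D: print(np.round(fk(q,P)[1][:,2]-d,3), np.round(fk(q,P)[1],2)[:,1])
E
python3 kin.py
```

```text
[ 2.399e-01  8.000e-04  4.433e-01 -1.000e-04  5.717e-01  1.009e-01
  2.497e-01  2.050e-02]
0.3836498665925614
[-0.001  0.002  0.   ] [0.9  0.44 0.  ]
[-0. -0.  0.] [0.31 0.95 0.  ]
[0. 0. 0.] [0.11 0.99 0.01]
[-0.  0.  0.] [0.13 0.99 0.  ]
[-0.  0.  0.] [0.13 0.99 0.  ]
[-0.003 -0.     0.   ] [0.13 0.99 0.  ]
[ 0. -0.  0.] [ 0.13  0.99 -0.  ]
[-0.     0.001  0.   ] [-0.88  0.47  0.  ]
[-0.001  0.     0.   ] [-0.99  0.12  0.  ]
[-0.001  0.     0.   ] [-0.91  0.11  0.39]
[ 0.     0.    -0.001] [-0.86  0.11  0.49]
[ 0.001 -0.     0.   ] [-0.87  0.11  0.48]
```

```bash
cat >> kin.py <<'E'
LO=np.array([-2.77,-.9,.21,-1.53,.24,-2.84]);HI=np.array([2.77,2.22,2.48,4.67,2.81,2.84])
def ik(pos,Rt,seed=None,n=12):
    # tool axes: y=d(my z), x=-(my y)
    M=np.stack([np.cross(-Rt[:,0],Rt[:,1]),-Rt[:,0],Rt[:,1]],1)
    def f(q):
        X,T=fk(q,P);return np.r_[(X-pos)*10,R.from_matrix(T.T@M).as_rotvec()]
    best=None;rng=np.random.default_rng(0)
    for i in range(n):
        q0=seed if (i==0 and seed is not None) else np.clip(np.array([-.3,.4,1.6,0,1.2,0])+rng.normal(0,.6,6),LO+.01,HI-.01)
        r=least_squares(f,np.clip(q0,LO+.001,HI-.001),bounds=(LO,HI))
        if best is None or r.cost<best.cost: best=r
        if r.cost<1e-8: break
    return best.x,best.cost
E
python3 - <<'E'
from h import *
from kin import ik
d=np.array([.602,-.799]);top=np.array([.0435,.1045])
print("grasp side")
q=None
for s in (-.06,-.03,.0,.023):
    p=top+s*d;qq,c=ik(W(p[0],.0115,p[1]),ori(-6.9,37));print(s,np.round(qq,2),c)
for yw in (21.2,6,36):
  print("lay",yw)
  y=np.radians(yw);h=np.array([np.cos(y),np.sin(y),0])
  for th in (-37,0,30,45,55,65):
    C=np.array([.5325,.178,0]);foot=C-.06*h+.006*EZ;dd=-np.cos(np.radians(th))*EZ-np.sin(np.radians(th))*h
    tcp=foot-dd*.097
    qq,c=ik(tcp+(.1*EZ if th<40 else 0),ori(yw,-th));print(th,tcp.round(3),np.round(qq,2),c)
E
```

```text
grasp side
-0.06 [-0.6  -0.21  2.34  0.62  0.5  -0.95] 4.461701203162392e-30
-0.03 [-0.58 -0.12  2.32  0.68  0.44 -1.01] 1.0145264743898672e-30
0.0 [-0.56 -0.03  2.29  0.76  0.38 -1.08] 4.693757689355799e-31
0.023 [-0.55  0.04  2.26  0.83  0.35 -1.15] 2.838862373862865e-30
lay 21.2
-37 [0.422 0.135 0.083] [-0.05 -0.55  2.48  0.34  0.72 -0.62] 0.004303660746640996
0 [0.477 0.156 0.103] [ 0.11 -0.08  2.02 -0.    1.19 -0.26] 6.793754969400266e-29
30 [0.522 0.174 0.09 ] [ 0.18  0.35  1.64 -0.09  1.67 -0.17] 3.91114384516171e-26
45 [0.541 0.181 0.075] [ 0.2   0.67  1.49 -0.12  1.76 -0.14] 2.8887386374312052e-30
55 [0.551 0.185 0.062] [ 0.21  0.81  1.37 -0.14  1.92 -0.14] 1.4574457593046434e-29
65 [0.559 0.188 0.047] [ 0.21  0.93  1.26 -0.16  2.07 -0.14] 2.2884643052088472e-26
lay 6
-37 [0.415 0.166 0.083] [ 0.19 -0.53  2.48 -0.12  0.6   0.17] 0.0014740484346639068
0 [0.473 0.172 0.103] [ 0.15 -0.07  2.02 -0.    1.19  0.04] 2.0222555192428698e-29
30 [0.521 0.177 0.09 ] [0.14 0.35 1.64 0.02 1.68 0.03] 1.8574985037176397e-26
45 [0.541 0.179 0.075] [0.13 0.67 1.5  0.02 1.76 0.02] 2.063989264835284e-20
55 [0.552 0.18  0.062] [0.13 0.8  1.38 0.02 1.92 0.02] 5.746254477724779e-18
65 [0.56  0.181 0.047] [0.13 0.93 1.27 0.03 2.07 0.02] 6.625310523020019e-30
lay 36
-37 [0.437 0.108 0.083] [-0.26 -0.51  2.48  0.66  0.86 -1.25] 0.00013944588693100157
0 [0.484 0.143 0.103] [ 0.09 -0.07  2.02 -0.    1.19 -0.54] 8.719084394227286e-29
30 [0.523 0.171 0.09 ] [ 0.22  0.34  1.65 -0.2   1.64 -0.37] 1.2483146644437908e-26
45 [0.539 0.183 0.075] [ 0.26  0.66  1.51 -0.26  1.72 -0.3 ] 7.641278513883411e-31
55 [0.548 0.189 0.062] [ 0.28  0.79  1.39 -0.3   1.87 -0.3 ] 2.041288737410739e-27
65 [0.555 0.194 0.047] [ 0.29  0.92  1.29 -0.34  2.02 -0.3 ] 7.70723804695432e-24
```

The kinematic model, fitted from the recorded poses, is good to 0.4 mm, and every planned grasp and lay pose is reachable. I move to a hover pose aligned with the upper edge.

```bash
python3 - <<'E'
from h import *
go(W(-.03,.0115,.25),-6.9,37)
go(W(.03,.0115,.25),-6.9,0)
E
```

```text
turn [ 0.897  1.375 -0.899] 107.3 shift [-0.1909  0.0037  0.0004] 0.191
turn [ 0.398  1.532 -0.402] 93.6 shift [-0.1385 -0.0256  0.0005] 0.141
```

{"fn": "jog_arm", "kwargs": {"deltas": [[[0.058,0.089,-0.058],[-0.012,-0.01,0],1],[[0.117,0.179,-0.117],[-0.025,-0.01,0],1],[[0.175,0.268,-0.175],[-0.037,-0.01,0],0.8],[[0.233,0.358,-0.234],[-0.05,-0.01,0],0.6],[[0.291,0.447,-0.292],[-0.062,-0.01,0],0.5],[[0.35,0.536,-0.35],[-0.075,-0.01,0],0.35],[[0.408,0.626,-0.409],[-0.087,-0.01,0],0.35],[[0.466,0.715,-0.467],[-0.1,-0.005,0],0.35],[[0.525,0.804,-0.526],[-0.112,0,0],0.35],[[0.583,0.894,-0.584],[-0.124,0,0],0.35]]}}

```text
time: 13.0
eef_pos: [0.5395, -0.1528, 0.2173]
tcp_rot: [-0.477, 0.328, -0.422, 0.698]
contact_force: [-0.8, -0.5, 0.2]
opening: 0.349
```

```bash
python3 - <<'E'
from h import *
st()
go(W(-.004,.0115,.168),-6.9,37)
E
```

```text
t 13.0 p [ 0.5395 -0.1528  0.2173] d [ 0.276  0.189 -0.942] z [0.86  0.389 0.33 ] q [-0.6   -0.052  2.001  0.359  1.093 -1.185] F [-0.8 -0.5  0.2] op 0.349
turn [ 0.316  0.474 -0.315] 37.3 shift [-0.0139  0.0385 -0.0415] 0.058
```

{"fn": "jog_arm", "kwargs": {"deltas": [[[0.06,0.09,-0.06],[-0.003,0.005,-0.012],0.35],[[0.12,0.18,-0.12],[-0.006,0.01,-0.024],0.35],[[0.18,0.27,-0.18],[-0.009,0.015,-0.034],0.35],[[0.24,0.36,-0.24],[-0.012,0.022,-0.041],0.35],[[0.3,0.45,-0.3],[-0.014,0.03,-0.041],0.35],[[0.316,0.474,-0.315],[-0.014,0.038,-0.041],0.35],[[0.316,0.474,-0.315],[-0.014,0.038,-0.041],0.35]]}}

```text
time: 13.58
eef_pos: [0.5051, -0.1459, 0.163]
tcp_rot: [0.297, -0.338, 0.668, -0.593]
contact_force: [-0.3, -0.1, -0.2]
opening: 0.349
```

```bash
python3 - <<'E'
from h import *
st()
go(W(.0435+.023*.602,.0115,.1045-.023*.799),-6.9,37)
c=cam("wrist");cv2.imwrite("pics/wrist14.png",c["pixels"]);np.savez("wrist14.npz",**c)
P=cloud(c);S=P[...,:2]-SO;X=S@EX[:2];Y=S@EY[:2];z=P[...,2]
m=(X>.03)&(X<.075)&(Y>-.03)&(Y<.055)&(z>.0885)&(z<.12)
print(m.sum(),np.round([X[m].min(),np.percentile(X[m],2),Y[m].min(),Y[m].max(),np.percentile(z[m],98)],4))
s=ctrl.get_state();A=R.from_quat(s["tcp_rot"]).as_matrix();q=(P[m]-s["eef_pos"])@A
print("in tool: y(first)",np.percentile(q[:,1],[1,5,50]).round(4),"z",np.percentile(q[:,2],[1,50,99]).round(4),"x",np.percentile(q[:,0],[1,50,99]).round(4))
E
```

```text
t 13.58 p [ 0.5051 -0.1459  0.163 ] d [ 0.591 -0.068 -0.804] z [ 0.797 -0.099  0.595] q [-0.615 -0.272  2.366  0.58   0.548 -0.917] F [-0.3 -0.1 -0.2] op 0.349
turn [ 0.008 -0.002 -0.004] 0.5 shift [0.0031 0.1005 0.0065] 0.101
1071 [ 0.0372  0.0378 -0.0216  0.0441  0.1081]
in tool: y(first) [0.0756 0.076  0.077 ] z [-0.0023  0.0025  0.0074] x [-0.0305 -0.0009  0.0344]
```

View pics/wrist14.png

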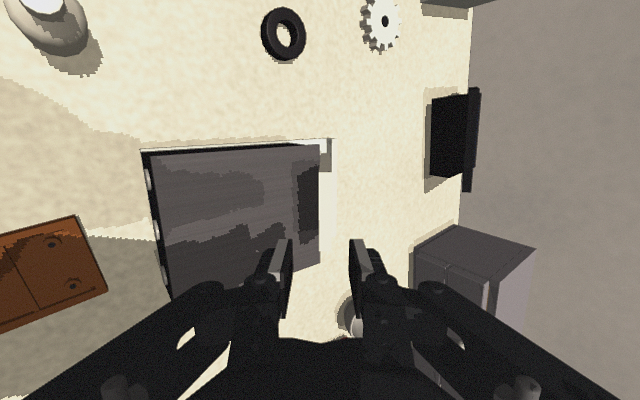

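The cover is seen end-on at (305, 160–235), and its end face in the tool frame is y = 0.076, z ≈ 0.0025, x ≈ 0.002, within 4 mm of the earlier fit. I advance along its plane.

{"fn": "jog_arm", "kwargs": {"deltas": [[[0.004,0,-0.002],[0.001,0.02,0.002],0.32],[[0.008,0,-0.004],[0.002,0.04,0.004],0.32],[[0.008,0,-0.004],[0.002,0.055,0.004],0.32],[[0.008,0,-0.004],[0.002,0.07,0.004],0.32],[[0.008,0,-0.004],[0.002,0.082,0.004],0.32],[[0.008,0,-0.004],[0.002,0.092,0.004],0.32],[[0.008,0,-0.004],[0.002,0.098,0.004],0.32],[[0.008,0,-0.004],[0.002,0.098,0.004],0.32]]}}

```text
time: 14.3
eef_pos: [0.5676, -0.1564, 0.0877]
tcp_rot: [0.296, -0.334, 0.67, -0.593]
contact_force: [-0.2, 0.1, 1.2]
opening: 0.317
```

```bash
python3 - <<'E'
from h import *
st()
c=cam("wrist");cv2.imwrite("pics/wrist15.png",c["pixels"])
c=cam("side");cv2.imwrite("pics/side15.png",cv2.resize(c["pixels"][150:290,250:450],None,fx=4,fy=4))
E
```

```text
t 14.3 p [ 0.5676 -0.1564  0.0877] d [ 0.597 -0.073 -0.799] z [ 0.793 -0.097  0.602] q [-0.55   0.035  2.264  0.823  0.349 -1.142] F [-0.2  0.1  1.2] op 0.317
```

View pics/wrist15.png

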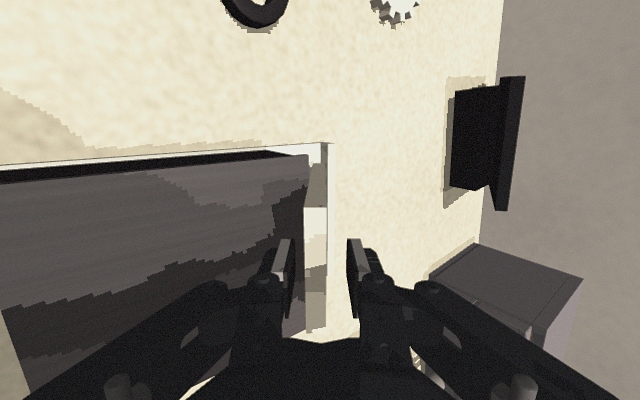

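View pics/side15.png

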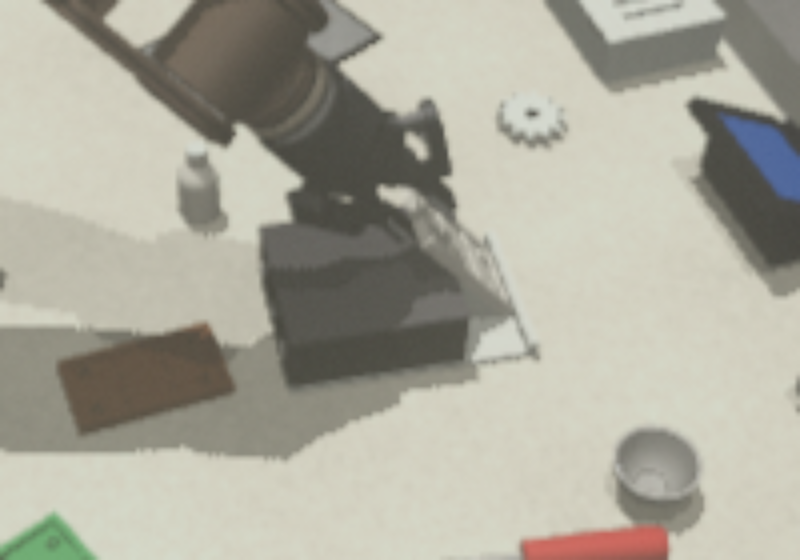

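The cover's end (column 303–327) is between the pads (288 and 350). No contact so far, so I close.

{"fn": "jog_arm", "kwargs": {"deltas": [[[0,0,0],[0,0,0],0.2],[[0,0,0],[0,0,0],0.12],[[0,0,0],[0,0,0],0],[[0,0,0],[0,0,0],0],[[0,0,0],[0,0,0],0],[[0,0,0],[0,0,0],0]], "force": 60}}

```text
time: 14.9
eef_pos: [0.5667, -0.1563, 0.0889]
tcp_rot: [0.296, -0.333, 0.67, -0.594]
contact_force: [-6.3, 0.3, 2.5]
opening: 0.101
```

```bash
python3 - <<'E'
from h import *
st()
go(W(.045,.0115,.19),-6.9,20)
E
```

```text
t 14.9 p [ 0.5667 -0.1563  0.0889] d [ 0.598 -0.073 -0.798] z [ 0.792 -0.095  0.603] q [-0.551  0.03   2.266  0.82   0.349 -1.141] F [-6.3  0.3  2.5] op 0.101
turn [-0.298  0.     0.001] 17.1 shift [-0.     -0.0866  0.0532] 0.102
```

{"fn": "jog_arm", "kwargs": {"deltas": [[[0,0,0],[0,-0.01,0],0],[[0,0,0],[0,-0.025,0.002],0],[[0,0,0],[0,-0.045,0.01],0],[[-0.06,0,0],[0,-0.065,0.025],0],[[-0.13,0,0],[0,-0.08,0.04],0],[[-0.21,0,0],[0,-0.095,0.06],0],[[-0.298,0,0],[0,-0.11,0.075],0],[[-0.37,0,0],[0,-0.125,0.09],0]]}}

```text
time: 15.57
eef_pos: [0.5633, -0.1559, 0.2455]
tcp_rot: [0.401, -0.451, 0.597, -0.528]
contact_force: [-0.4, -0.4, -1.0]
opening: 0.092
```

```bash
python3 - <<'E'
from h import *
st()
c=cam("wrist");cv2.imwrite("pics/wrist16.png",c["pixels"])
c=cam("side");cv2.imwrite("pics/side16.png",cv2.resize(c["pixels"][100:290,250:450],None,fx=3,fy=3))
go([.54,.175,.25],21.2,-20)
E
```

```text
t 15.57 p [ 0.5633 -0.1559  0.2455] d [ 0.269 -0.036 -0.962] z [ 0.956 -0.116  0.271] q [-0.484 -0.069  1.954  0.111  1.    -0.412] F [-0.4 -0.4 -1. ] op 0.092
turn [-0.622 -0.498 -0.01 ] 45.7 shift [-0.3266 -0.0208 -0.0634] 0.333
```

View pics/side16.png

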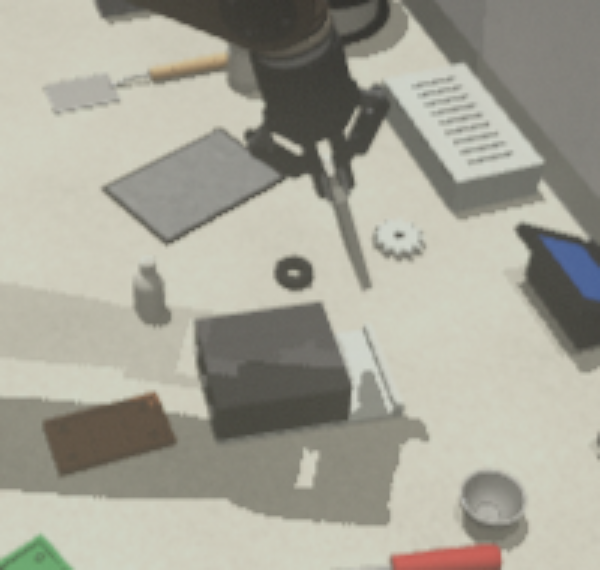

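The cover is held in line with the fingers and clear of the stand. I carry it toward the mat, tilting as it goes.

{"fn": "jog_arm", "kwargs": {"deltas": [[[-0.03,-0.025,0],[-0.016,-0.001,-0.003],0],[[-0.09,-0.075,0],[-0.045,-0.003,-0.009],0],[[-0.16,-0.13,0],[-0.08,-0.005,-0.016],0],[[-0.23,-0.18,0],[-0.12,-0.008,-0.023],0],[[-0.3,-0.24,0],[-0.16,-0.01,-0.03],0],[[-0.37,-0.3,0],[-0.2,-0.013,-0.038],0],[[-0.44,-0.35,0],[-0.235,-0.015,-0.045],0],[[-0.51,-0.41,-0.005],[-0.27,-0.017,-0.052],0],[[-0.57,-0.455,-0.01],[-0.3,-0.019,-0.058],0],[[-0.622,-0.498,-0.01],[-0.326,-0.021,-0.063],0]]}}

```text
time: 16.5
eef_pos: [0.5387, 0.1765, 0.2484]
tcp_rot: [0.677, -0.463, 0.322, -0.473]
contact_force: [0.4, -0.2, -1.2]
opening: 0.098
```

{"fn": "jog_arm", "kwargs": {"deltas": [[[0,0,0],[0,0,0],0],[[0,0,0],[0,0,0],0]]}}

```text
time: 16.67
eef_pos: [0.5373, 0.1777, 0.2458]
tcp_rot: [0.678, -0.462, 0.32, -0.473]
contact_force: [-0.4, -0.3, -1.0]
opening: 0.101
```

```bash
python3 - <<'E'
from h import *
st()
for n in("wrist","scene","side"):
    c=cam(n);np.savez(f"{n}17.npz",**c);cv2.imwrite(f"pics/{n}17.png",c["pixels"])
    if n=="wrist":
        P=cloud(c);im=c["pixels"].astype(int);z=P[...,2]
        M=np.array([.5325,.178]);y=np.radians(21.2);e=np.array([[np.cos(y),np.sin(y)],[-np.sin(y),np.cos(y)]])
        L=(P[...,:2]-M)@e.T
        print("mat-frame, z along col 320:",[(v,*np.round([*L[v,320],z[v,320]],3).tolist()) for v in range(100,300,20)])
E
```

```text
t 16.67 p [0.5373 0.1777 0.2458] d [-0.325 -0.125 -0.937] z [ 0.871  0.346 -0.348] q [ 0.171  0.239  1.636 -0.068  1.616 -0.198] F [-0.4 -0.3 -1. ] op 0.101
mat-frame, z along col 320: [(100, -0.088, 0.087, 0.001), (120, -0.086, 0.062, 0.006), (140, -0.085, 0.036, 0.007), (160, -0.086, 0.009, 0.005), (180, -0.006, 0.031, 0.219), (200, 0.009, 0.031, 0.26), (220, 0.011, 0.024, 0.266), (240, 0.011, 0.014, 0.266), (260, 0.011, 0.004, 0.266), (280, 0.012, -0.007, 0.266)]
```

View pics/wrist17.png

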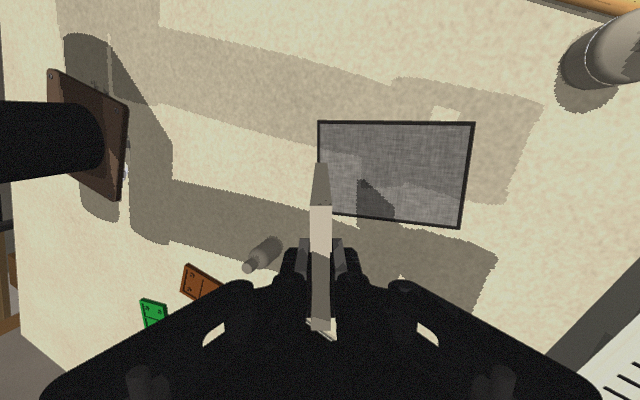

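View pics/scene17.png

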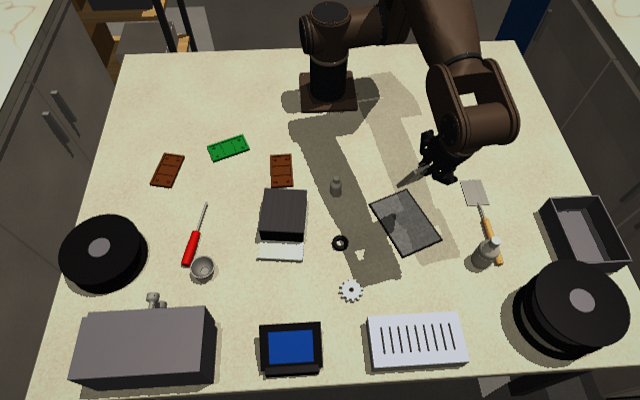

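View pics/side17.png

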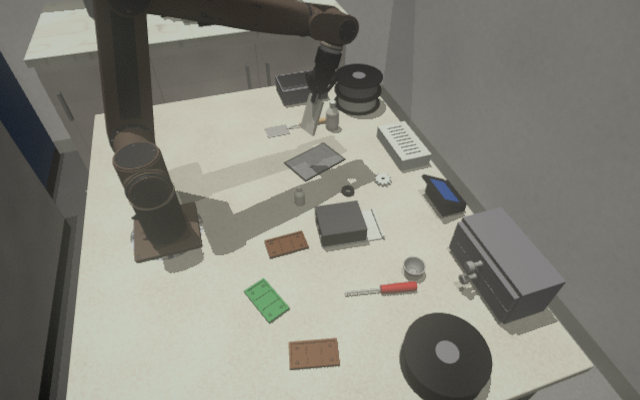

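```bash
python3 - <<'E'
from h import *
c=dict(np.load("wrist17.npz"))
def ray(uv,h):
    uv=np.atleast_2d(np.array(uv,float));d=np.stack([(uv[:,0]-c["cx"])/c["fx"],-(uv[:,1]-c["cy"])/c["fy"],-np.ones(len(uv))],-1)@c["T"][:3,:3].T
    o=c["T"][:3,3];return o+d*((h-o[2])/d[:,2])[:,None]
q=ray([(318,121),(475,122),(461,228)],.004);print(q.round(4));a,b,cc=q
print(np.linalg.norm(b-a),np.linalg.norm(cc-b),"center",(a+cc)/2,"yaw",np.degrees(np.arctan2(*(b-a)[1::-1])))
E
```

```text
[[0.4269 0.2022 0.004 ]
 [0.6013 0.2714 0.004 ]
 [0.6491 0.1542 0.004 ]]
0.18757622271976981 0.12652817554617415 center [0.53799027 0.17822059 0.004     ] yaw 21.634086505415816
```

Mat refit: centre (0.536,0.178), yaw 21.4°. The measured sides of 188×127 mm match. Next I plan the touchdown poses and check reach and clearance to the cleaner bottle.

```bash
cat >> h.py <<'E'
MC=np.array([.536,.178,0]);MY=21.4;_m=np.radians(MY);MH=np.array([np.cos(_m),np.sin(_m),0]);ML=np.array([-MH[1],MH[0],0])
def M(x,z,y=0): return MC+x*MH+y*ML+z*EZ
E
python3 - <<'E'
from h import *
from kin import ik
for nm,x,z,t in (("P0",.0197,.085,62),("P1",.0197,.055,62),("P2",.0125,.036,56),("P3",.03,.028,50),("P4",.055,.028,50)):
    q,c=ik(M(x,z),ori(MY,-t));print(nm,M(x,z).round(4),np.round(q,2),c<1e-8)
go(M(.0197,.085),MY,-62)
c=dict(np.load("scene17.npz"));P=cloud(c);print("cleaner",P[250:262:4,485].round(3))
E
```

```text
P0 [0.5543 0.1852 0.085 ] [ 0.21  0.85  1.31 -0.16  2.06 -0.15] True
P1 [0.5543 0.1852 0.055 ] [ 0.21  0.89  1.3  -0.16  2.02 -0.15] True
P2 [0.5476 0.1826 0.036 ] [ 0.21  0.84  1.37 -0.15  1.9  -0.14] True
P3 [0.5639 0.1889 0.028 ] [ 0.21  0.83  1.37 -0.13  1.81 -0.14] True
P4 [0.5872 0.1981 0.028 ] [ 0.21  0.88  1.29 -0.13  1.84 -0.14] True
turn [-0.729  0.001 -0.002] 41.8 shift [-0.003   0.1463  0.0738] 0.164
cleaner [[0.674 0.342 0.084]
 [0.68  0.345 0.072]
 [0.687 0.345 0.064]]
```

The cleaner bottle would come close to the wrist camera at a mat-aligned heading. I'll turn the heading to about 9°: the cover then sits 12° askew but wholly on the mat with ≥19 mm margin. Checking that.

```bash
cat >> h.py <<'E'
HY=9.0;_g=np.radians(HY);HH=np.array([np.cos(_g),np.sin(_g),0]);HL=np.array([-HH[1],HH[0],0])
def M2(x,z,y=0): return MC+x*HH+y*HL+z*EZ
E
python3 - <<'E'
from h import *
from kin import ik
c=dict(np.load("scene0.npz"));P=cloud(c);m=np.zeros(P.shape[:2],bool);m[232:275,465:505]=1;m&=(P[...,2]>.03)&(P[...,2]<.13)&(c["pixels"].astype(int).mean(-1)>0)
b=P[m];print("cleaner",np.percentile(b,[2,50,98],axis=0).round(3))
q=None
for nm,x,z,t in (("P0",.0197,.085,62),("P1",.0197,.055,62),("P2",.0125,.036,56),("P3",.03,.028,50),("P4",.055,.028,50)):
    q,c=ik(M2(x,z),ori(HY,-t));T=ori(HY,-t);k=M2(x,z)+T@np.array([-.072,-.144,0]);print(nm,M2(x,z).round(4),np.round(q,2),c<1e-8,"cam",k.round(3))
go(M2(.0197,.085),HY,-62)
k=np.array([[60,33],[60,-33],[-60,-33],[-60,33]])/1e3
print(((MC[:2]+k@np.stack([HH[:2],HL[:2]])-MC[:2])@np.stack([MH[:2],ML[:2]],1)).round(3))
E
```

```text
cleaner [[0.648 0.333 0.032]
 [0.674 0.349 0.08 ]
 [0.69  0.374 0.122]]
P0 [0.5555 0.1811 0.085 ] [ 0.15  0.84  1.31 -0.01  2.07 -0.01] True cam [0.67  0.272 0.153]
P1 [0.5555 0.1811 0.055 ] [ 0.15  0.88  1.31 -0.01  2.03 -0.01] True cam [0.67  0.272 0.123]
P2 [0.5483 0.18   0.036 ] [ 0.15  0.84  1.37 -0.01  1.9  -0.01] True cam [0.655 0.27  0.117]
P3 [0.5656 0.1827 0.028 ] [ 0.15  0.83  1.37 -0.01  1.82 -0.01] True cam [0.663 0.271 0.121]
P4 [0.5903 0.1866 0.028 ] [ 0.15  0.87  1.29 -0.01  1.85 -0.01] True cam [0.688 0.275 0.121]
turn [-0.726  0.167  0.143] 43.5 shift [0.0013 0.1465 0.0733] 0.164
[[ 0.066  0.019]
 [ 0.052 -0.045]
 [-0.066 -0.019]
 [-0.052  0.045]]
```

{"fn": "jog_arm", "kwargs": {"deltas": [[[-0.09,0.021,0.018],[0,0.018,0.009],0],[[-0.18,0.042,0.036],[0,0.036,0.018],0],[[-0.27,0.063,0.054],[0,0.055,0.027],0],[[-0.36,0.084,0.072],[0.001,0.073,0.037],0],[[-0.45,0.104,0.089],[0.001,0.092,0.046],0],[[-0.54,0.125,0.107],[0.001,0.11,0.055],0],[[-0.63,0.146,0.125],[0.001,0.128,0.064],0],[[-0.726,0.167,0.143],[0.001,0.146,0.073],0],[[-0.726,0.167,0.143],[0.001,0.146,0.073],0],[[-0.726,0.167,0.143],[0.001,0.146,0.073],0]]}}

```text
time: 17.65
eef_pos: [0.5536, 0.1794, 0.0817]
tcp_rot: [0.738, -0.631, 0.155, -0.182]
contact_force: [-0.2, 0.6, 0.5]
opening: 0.1
```

```bash
python3 - <<'E'
from h import *
st()
go(M2(.0197,.056),HY,-62)
for n in("scene","side","wrist"):
    c=cam(n);np.savez(f"{n}18.npz",**c);cv2.imwrite(f"pics/{n}18.png",c["pixels"])
a=cv2.imread("pics/scene18.png")[140:280,350:510];b=cv2.imread("pics/side18.png")[70:210,240:400]
cv2.imwrite("pics/c18.png",cv2.resize(np.hstack([a,b]),None,fx=2.5,fy=2.5))
s=ctrl.get_state();F=s["eef_pos"]+.097*R.from_quat(s["tcp_rot"]).as_matrix()[:,1];print("front est",F)
P=cloud(dict(np.load("side18.npz")));print(P[130:170:6,300:345:9,2].round(3))
E
```

```text
t 17.65 p [0.5536 0.1794 0.0817] d [-0.875 -0.137 -0.464] z [ 0.458  0.072 -0.886] q [ 0.144  0.845  1.319 -0.012  2.066 -0.011] F [-0.2  0.6  0.5] op 0.1
turn [ 0.007 -0.001 -0.002] 0.4 shift [-0.0014  0.0101  0.0237] 0.026
front est [0.4726584  0.16773609 0.04350062]
[[ 0.002 -0.001 -0.002  0.125  0.124]
 [ 0.001  0.004  0.106  0.106  0.075]
 [ 0.003  0.075  0.084  0.095 -0.002]
 [ 0.056  0.07   0.079  0.001  0.003]
 [ 0.049  0.066  0.003  0.006  0.003]
 [ 0.049  0.004  0.004  0.004  0.006]
 [ 0.007  0.006  0.003  0.003  0.001]]
```

View pics/c18.png

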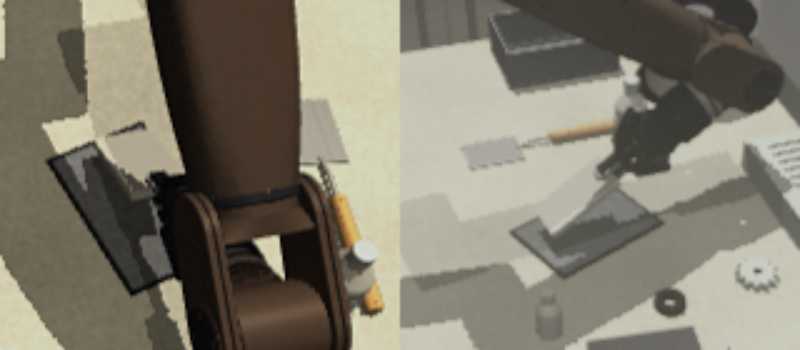

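View pics/wrist18.png

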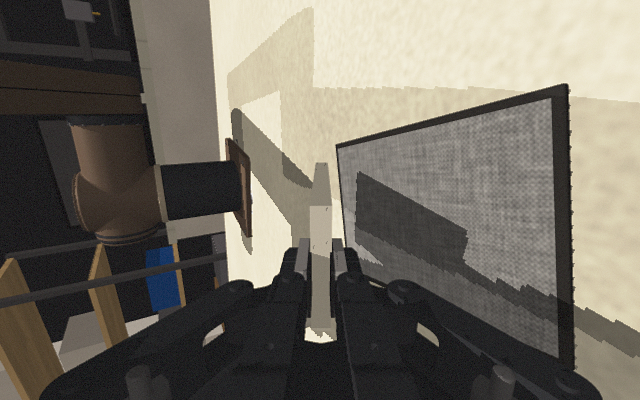

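The cover is over the mat, front end at mat frame (-0.063, 0.013), 40 mm up. I lower it to touch.

{"fn": "jog_arm", "kwargs": {"deltas": [[[0.007,0,0],[0,0.002,0.004],0],[[0.007,0,0],[0,0.004,0.009],0],[[0.007,0,0],[-0.001,0.006,0.014],0],[[0.007,0,0],[-0.001,0.008,0.018],0],[[0.007,0,0],[-0.001,0.009,0.021],0],[[0.007,0,0],[-0.001,0.01,0.023],0],[[0.007,0,0],[-0.001,0.01,0.023],0]]}}

```text
time: 18.38
eef_pos: [0.5583, 0.1823, 0.0636]
tcp_rot: [0.737, -0.629, 0.161, -0.189]
contact_force: [0.3, -0.9, -0.7]
opening: 0.101
```

```bash
python3 - <<'E'
from h import *
st()
s=ctrl.get_state();F=s["eef_pos"]+.097*R.from_quat(s["tcp_rot"]).as_matrix()[:,1];print("front est",F)
c=cam("side");cv2.imwrite("pics/side19.png",cv2.resize(c["pixels"][90:210,250:400],None,fx=5,fy=5))
E
```

```text
t 18.38 p [0.5583 0.1823 0.0636] d [-0.866 -0.137 -0.481] z [ 0.475  0.075 -0.877] q [ 0.147  0.869  1.307 -0.01   2.035 -0.009] F [ 0.3 -0.9 -0.7] op 0.101
front est [0.47430466 0.16902823 0.01698881]
```

View pics/side19.png

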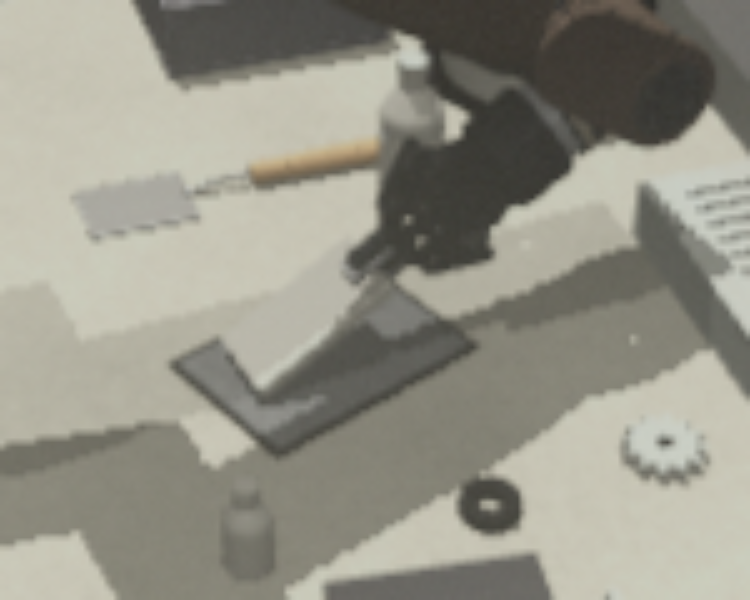

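{"fn": "jog_arm", "kwargs": {"deltas": [[[0,0,0],[0,0.001,0.002],0],[[0,0,0],[0,0.002,0.004],0],[[0,0,0],[0,0.003,0.006],0],[[0,0,0],[0,0.004,0.007],0],[[0,0,0],[0,0.004,0.007],0]]}}

```text
time: 18.85
eef_pos: [0.5584, 0.1823, 0.0563]
tcp_rot: [0.737, -0.629, 0.161, -0.189]
contact_force: [-0.5, 0.2, -0.1]
opening: 0.103
```

```bash
python3 - <<'E'
from h import *
st()
s=ctrl.get_state();F=s["eef_pos"]+.097*R.from_quat(s["tcp_rot"]).as_matrix()[:,1];print("front est",F)
E
```

```text
t 18.85 p [0.5584 0.1823 0.0563] d [-0.866 -0.137 -0.481] z [ 0.475  0.075 -0.877] q [ 0.147  0.88   1.304 -0.01   2.027 -0.009] F [-0.5  0.2 -0.1] op 0.103
front est [0.47439    0.16901842 0.00969505]
```

{"fn": "jog_arm", "kwargs": {"deltas": [[[0,0,0],[0,0.0005,0.001],0],[[0,0,0],[0,0.001,0.002],0],[[0,0,0],[0,0.001,0.0025],0],[[0,0,0],[0,0.001,0.0025],0]]}}

```text
time: 19.18
eef_pos: [0.5591, 0.1824, 0.0549]
tcp_rot: [0.737, -0.629, 0.161, -0.188]
contact_force: [3.4, 1.0, 5.6]
opening: 0.098
```

```bash
python3 - <<'E'
from h import *
st()
s=ctrl.get_state();F=s["eef_pos"]+.097*R.from_quat(s["tcp_rot"]).as_matrix()[:,1];print("front est",F)
print("mat coords tcp",(s["eef_pos"]-MC)@np.stack([HH,HL,EZ],1))
x0=(s["eef_pos"]-MC)@HH;y0=(s["eef_pos"]-MC)@HL
go(M2(x0-.006,.037,y0),HY,-56)
go(M2(x0+.012,.029,y0),HY,-50)
E
```

```text
t 19.18 p [0.5591 0.1824 0.0549] d [-0.867 -0.137 -0.48 ] z [ 0.474  0.075 -0.877] q [ 0.147  0.884  1.301 -0.01   2.027 -0.009] F [3.4 1.  5.6] op 0.098
front est [0.47506193 0.1690947  0.00835924]
mat coords tcp [0.02351719 0.00071741 0.05491364]
turn [ 0.093 -0.    -0.   ] 5.3 shift [0.     0.0139 0.0128] 0.019
turn [ 0.198 -0.    -0.   ] 11.3 shift [-0.      0.0019  0.0285] 0.029
```

The front edge is on the mat (contact 5.6 N). I now open the jaws gradually while lowering, so the rear edge rides down on the lower finger.

{"fn": "jog_arm", "kwargs": {"deltas": [[[0,0,0],[0,0,0],0.15],[[0,0,0],[0,0,0],0.2],[[0.01,0,0],[0,0.001,0.001],0.24],[[0.02,0,0],[0,0.003,0.003],0.28],[[0.035,0,0],[0,0.005,0.005],0.32],[[0.05,0,0],[0,0.007,0.007],0.36],[[0.065,0,0],[0,0.009,0.009],0.4],[[0.08,0,0],[0,0.012,0.011],0.44],[[0.093,0,0],[0,0.014,0.013],0.47],[[0.093,0,0],[0,0.014,0.013],0.47]]}}

```text
time: 20.02
eef_pos: [0.5526, 0.1814, 0.0365]
tcp_rot: [0.727, -0.621, 0.19, -0.222]
contact_force: [0.4, -0.3, 0.5]
opening: 0.475
```

```bash
python3 - <<'E'
from h import *
st()
for n in("side","wrist"):
    c=cam(n);cv2.imwrite(f"pics/{n}20.png",c["pixels"])
cv2.imwrite("pics/c20.png",cv2.resize(cv2.imread("pics/side20.png")[90:210,250:400],None,fx=5,fy=5))
s=ctrl.get_state();print("mat coords tcp",(s["eef_pos"]-MC)@np.stack([HH,HL,EZ],1))
go(M2(.036,.029,.0007),HY,-50)
go(M2(.062,.029,.0007),HY,-50)
E
```

```text
t 20.02 p [0.5526 0.1814 0.0365] d [-0.819 -0.13  -0.56 ] z [ 0.553  0.088 -0.829] q [ 0.147  0.848  1.361 -0.009  1.91  -0.009] F [ 0.4 -0.3  0.5] op 0.475
mat coords tcp [0.017268   0.00074177 0.03681292]
turn [ 0.105 -0.    -0.   ] 6.0 shift [ 0.     -0.0112  0.017 ] 0.02
turn [ 0.105 -0.    -0.   ] 6.0 shift [ 0.     -0.0327  0.0315] 0.045
```

View pics/c20.png

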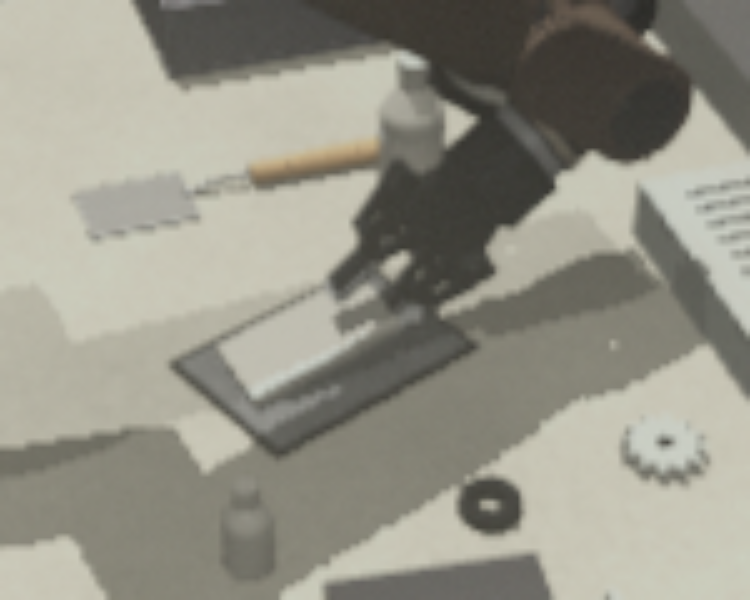

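View pics/wrist20.png

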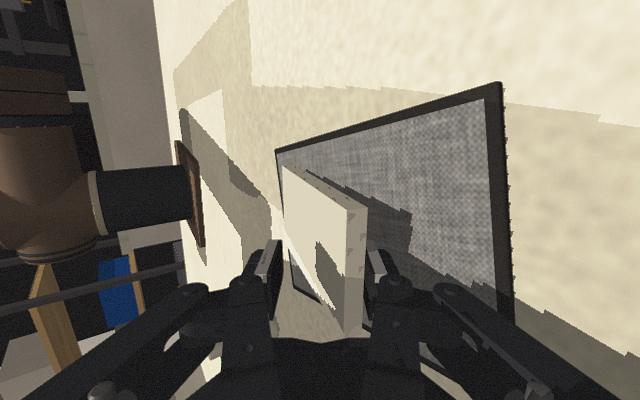

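The cover lies face down, nearly flat, its rear edge resting on the lower finger. I withdraw the finger outward.

{"fn": "jog_arm", "kwargs": {"deltas": [[[0.025,0,0],[0,-0.0025,0.0045],0.47],[[0.05,0,0],[0,-0.005,0.009],0.47],[[0.08,0,0],[0,-0.008,0.013],0.47],[[0.105,0,0],[0,-0.011,0.017],0.47],[[0.105,0,0],[0,-0.015,0.019],0.47],[[0.105,0,0],[0,-0.019,0.022],0.47],[[0.105,0,0],[0,-0.023,0.025],0.47],[[0.105,0,0],[0,-0.028,0.0285],0.47],[[0.105,0,0],[0,-0.033,0.032],0.47],[[0.105,0,0],[0,-0.036,0.034],0.47]]}}

```text
time: 20.95
eef_pos: [0.602, 0.1892, 0.0285]
tcp_rot: [0.714, -0.61, 0.222, -0.26]
contact_force: [-0.1, 0.1, 0.0]
opening: 0.471
```

```bash
python3 - <<'E'
from h import *
st()
for n in("side","wrist"):
    c=cam(n);cv2.imwrite(f"pics/{n}21.png",c["pixels"])
cv2.imwrite("pics/c21.png",cv2.resize(cv2.imread("pics/side21.png")[90:210,250:400],None,fx=5,fy=5))
s=ctrl.get_state();print("mat coords tcp",(s["eef_pos"]-MC)@np.stack([HH,HL,EZ],1))
E
```

```text
t 20.95 p [0.602  0.1892 0.0285] d [-0.756 -0.12  -0.643] z [ 0.635  0.101 -0.766] q [ 0.147  0.893  1.253 -0.008  1.867 -0.009] F [-0.1  0.1  0. ] op 0.471
mat coords tcp [0.06678938 0.00067227 0.02852172]
```

View pics/c21.png

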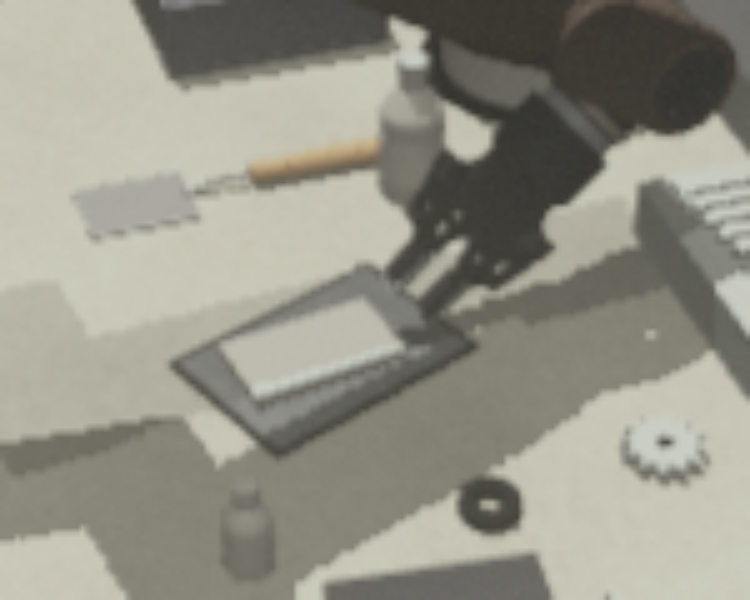

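View pics/wrist21.png

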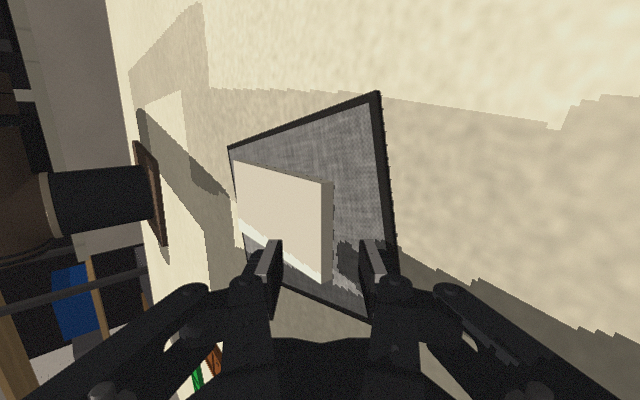

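The cover lies flat, back up, on the mat. I raise the tool away and verify.

{"fn": "jog_arm", "kwargs": {"deltas": [[[0,0,0],[0,-0.012,-0.01],0.47],[[0,0,0],[0,-0.03,-0.025],0.47],[[0,0,0],[0,-0.05,-0.045],0.47],[[0,0,0],[0,-0.07,-0.065],0.47],[[0,0,0],[0,-0.09,-0.09],0.47],[[0,0,0],[0,-0.105,-0.115],0.47],[[0,0,0],[0,-0.105,-0.115],0.47]]}}

```text
time: 21.63
eef_pos: [0.6105, 0.1906, 0.1935]
tcp_rot: [0.713, -0.609, 0.226, -0.264]
contact_force: [0.2, 0.2, 1.7]
opening: 0.468
```

```bash
python3 - <<'E'
from fit import *
st()
im={}
for n in("side","wrist","scene"):
    c=cam(n);cv2.imwrite(f"pics/{n}22.png",c["pixels"]);im[n]=c
for n in ("wrist","side"):
    c=im[n];P=cloud(c);z=P[...,2];g=c["pixels"].astype(int)
    near=np.hypot(P[...,0]-.535,P[...,1]-.178)<.085
    m=near&(z>.009)&(z<.022)&(g.min(-1)>110)
    k,l,s,_=cv2.connectedComponentsWithStats(m.astype(np.uint8));m=l==1+s[1:,4].argmax();m=cv2.morphologyEx(m.astype(np.uint8),cv2.MORPH_CLOSE,np.ones((7,7)))>0
    p,f=fitcover(c,m,[.535,.178,.157],.014);cc=np.array([[60,33],[60,-33],[-60,-33],[-60,33]])/1e3
    t=p[2];Q=p[:2]+cc@np.array([[np.cos(t),np.sin(t)],[-np.sin(t),np.cos(t)]])
    print(n,m.sum(),p.round(4),np.degrees(t).round(1),"IoU",-f,"z pct",np.percentile(z[m],[3,50,97]).round(4),"\n mat frame corners",((Q-MC[:2])@np.stack([MH[:2],ML[:2]],1)).round(4).tolist())
E
```

```text
t 21.63 p [0.6105 0.1906 0.1935] d [-0.749 -0.119 -0.652] z [ 0.644  0.102 -0.758] q [ 0.147  0.717  1.208 -0.009  2.076 -0.011] F [0.2 0.2 1.7] op 0.468
wrist 5396 [0.5264 0.1767 0.1554] 8.9 IoU 0.9854085155350978 z pct [nan nan nan] 
 mat frame corners [[0.0563, 0.0216], [0.042, -0.0429], [-0.0752, -0.0169], [-0.0609, 0.0475]]
side 431 [0.5251 0.1759 0.1651] 9.5 IoU 0.9413105413105413 z pct [nan nan nan] 
 mat frame corners [[0.0546, 0.0219], [0.041, -0.0427], [-0.0764, -0.0179], [-0.0628, 0.0467]]
```

View pics/scene22.png

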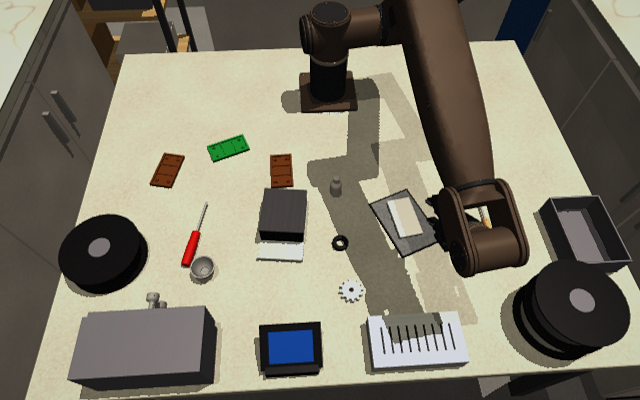

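View pics/side22.png

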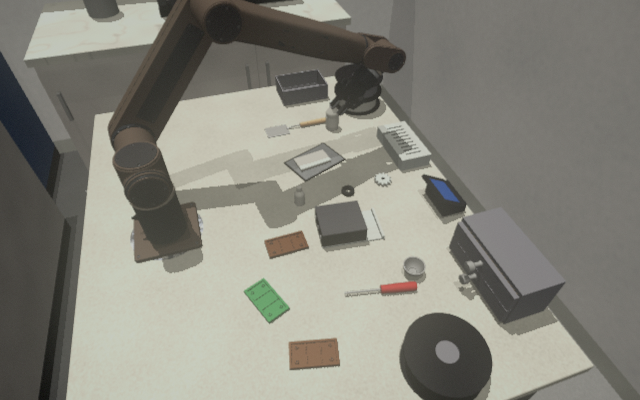

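The cover (scene (405,215), side (315,160)) lies flat and face down, every corner at least 17 mm inside the mat. The bystanders are where they were. I hand the job in.

```bash
python3 -c "
from h import *
st();print(ctrl.sign_off())"
```

```text
t 21.78 p [0.6083 0.1901 0.1851] d [-0.755 -0.119 -0.644] z [ 0.637  0.101 -0.765] q [ 0.147  0.725  1.215 -0.009  2.071 -0.011] F [-0.2 -0.4 -0.5] op 0.473
the job is handed in; nothing more can be done
None
```

The cover is lying face down, wholly on the finishing mat, and I handed the job in at 21.8 s of the 48 s allowed.

- **Tipping:** I pushed the cover over the open edge, but finger friction held its rear end down too long. When it tipped, its foot came down over the gutter lip, at only 37° from level. I picked it up across its width and set its foot inside the lip. From there it leaned by itself at about 53–55°, so the lean came from that re-seating, not from the tip alone.
- **Laying:** I then took it by its upper edge and carried it to the mat, where its front edge touched at about 6 N. The rear end came down on the lower finger, which I drew out from under it.
- **Last checks:** The wrist and side cameras agree within about 2 mm that the cover's nearest corner is about 17 mm inside the mat edge. It sits about 12° askew to the mat, on purpose, to keep the wrist camera clear of the cleaner bottle. The final pictures show it flat and back up, with the bystanders that are in view looking unmoved and the robot clear of everything.
- **Not confirmed:** The last numeric height readout for the cover failed because of missing depth pixels. I judged flatness from the pictures and the outline fit (98.5% overlap in the wrist view, 94% in the side view).

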